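# Make up two residents' key hand-over sets

## Task

Make up the hand-over sets for two new residents from the stock lying on the counter: in the rectangular aluminium tray put the ring of three mailbox keys, the large padlock and the gate remote; in the round ceramic dish put the single key on its yellow tag and the small padlock. Lay each thing flat on the bottom of its tray or dish, beside and not on top of the others and not propped on the rim, and do not disturb the roll of tape, the jar and the rubber stamp that stand among them.

Things in the scene. Friction and masses are not known exactly. Their poses are not given: they have to be found in the camera images.
- keybunch_center (a point): Ring of three mailbox keys: a rigid bunch of three stacked flat keys, slightly fanned, on a steel split ring 34 mm across, lying flat. This point is the middle of the stacked square key heads (24 x 24 mm, 10 mm thick in all), half-way up (5 mm above what it lies on). Its x axis points along the blades (tips 43 mm from here; the fan of blades is 21 mm wide at the tips); the split ring reaches 40 mm the other way; z is up. Pinch the heads across y (24 to 27 mm wide). 50 g.
- tagkey_center (a point): Single brass mailbox key on a yellow plastic tag, one rigid piece lying flat. This point is the middle of the tag (48 along x, 30 along y, 10 mm thick), half-way up (5 mm). The small split ring and the key lie off the tag's +x end, the key's tip 68 mm from here; the tag ends 24 mm from here on the -x side; z is up. Pinch the tag across y (30 mm). 30 g.
- padlock_large_center (a point): Large brass padlock with steel shackle, lying flat. This point is the middle of its body block (38 along x, 50 along y, 22 mm thick), half-way up (11 mm). The shackle sticks out on the +x side to 47 mm from here; z is up. Pinch the block across y (50 mm). 260 g.
- padlock_small_center (a point): Small brass padlock, the same form, lying flat. This point is the middle of its body block (26 along x, 30 along y, 14 mm thick), half-way up (7 mm). The shackle sticks out on the +x side to 31 mm from here; z is up. Pinch the block across y (30 mm). 90 g.
- remote_center (a point): Gate remote: grey plastic hand transmitter 60 (along x) x 34 (along y) x 14 mm with two round white buttons on top, lying flat. This point is its middle, half-way up (7 mm); z is up. Pinch it across y (34 mm). 45 g.
- tray: Rectangular shallow aluminium tray, open on top, fixed to the counter, empty at the start: 260 (along its x) x 150 (along its y) x 22 mm high, walls and bottom 4 mm thick, so 252 x 142 mm inside. Origin at the centre of its underside on the counter; z up. It may stand on the left or the right.
- dish: Round shallow white ceramic dish, fixed to the counter, empty at the start: 194 mm across the rim, 24 mm high, flat inside bottom 5 mm above the counter and about 150 mm across, sides flaring out. Origin at the centre of its underside on the counter; z up. It may stand on the left or the right.
- taperoll: Bystander: roll of brown parcel tape lying flat, 76 mm across, 25 mm high. Origin at the centre of its underside. Loose, not part of the sets.
- jar: Bystander: small glass jar with steel lid, 56 mm across, 62 mm high. Origin at the centre of its underside. Loose, not part of the sets.
- stamp: Bystander: wooden rubber stamp standing on its block (56 along x, 30 along y), 58 mm high with its knob. Origin at the centre of its underside. Loose, not part of the sets.

How it is judged:
By the outcome, as a careful person would: the job done as asked, in the order asked, and still so for the second after the job is handed in, with the robot touching nothing.
It also fails if it takes over 107 s, if anything falls off the work surface, if the arm or the gripper's body presses on something with over 40 N, if the wrist force passes 120 N, or if a joint passes its speed limit or range.

## Robot

A 6-joint arm with a two-finger parallel gripper is mounted at the origin on the work surface. World frame = base frame: x ahead of the robot, y to its left, z up, the work surface at z = 0. Lengths are in m, angles in rad, forces in N, time in s.
With the tool pointing down it reaches from about 0.35 to 0.975 m from the base axis. Payload 4.9 kg.
Tool frame: the origin (TCP) lies at the very end of the fingers, on their centre line; the grasp point (between the pads) lies 19 mm behind it; x points along the fingers, y is the direction in which the jaws open and shut, and the axes are right-handed (so a half turn about x gives the same grasp; the last joint's range is limited). The gripper opens to 85 mm and grips with 20 to 120 N. Pads are 22 mm wide; open, the fingers measure 114 mm over their backs; the gripper's body (76 mm by 85 mm) begins 54 mm behind the grasp point. The pads swing forward as they close: fully open they stand 13 mm farther back than shut.
Start: joints at [1.007, 0.053, 1.613, -0, 1.476, -0.119], TCP at [0.269, 0.564, 0.231] pointing down, gripper open.
Joint ranges: [-3.01, 3.01], [-1.01, 2.22], [0.06, 2.58], [-1.02, 4.17], [0.09, 2.62], [-3.14, 3.14]. Speed limits (rad/s): [2.57, 2.57, 3.14, 3.14, 3.14, 3.14].

## Interface

Orientations are given as a rotation vector (axis times angle).
In Python, from station import ctrl gives the robot as it stands. The module is installed in compiled form; this text tells all that it offers.
- The arm moves only by the shell command python3 -m handwheel 'ROWS' [FORCE]. ROWS is JSON, one flat list of numbers, 7 for each row, row after row: the opening, from 0 (shut) to 1 (fully open), then the shift along the tool's x, y, z in m, then the turn, a rotation vector about the tool's x, y, z in degrees. A call has 1 to 12 rows; each row is the pose to reach, as a shift and turn from the pose commanded when the call began, along the tool's axes at that moment; what a row does not reach only later rows make up. A row lasts 1/12 s, in which the tool goes at most 41.7 mm and 7.16 degrees, less where a joint would pass 70% of its speed; a pose out of reach is approached as far as the arm can. A call with a gripper value outside its range is refused whole. The fingers move at their own pace and stop on an object; FORCE is the grip in N (left out, the last holds). Time passes only in rows, so rows that repeat a pose let the fingers close. It gives the time, the measured TCP pose, the force and the opening at its end, in the units of the state.
- ctrl.get_obs(): the state, without advancing time (a new reading comes with each control period).
- ctrl.get_image(name): name is "scene" or "top"; returns (picture, depth): 400x640x3 uint8, blue, green, red; 400x640 float32, m along the optical axis (not along the pixel's ray), 0 where there is no reading.
- ctrl.camera_params(name): a dict with "fov_y" (degrees; the focal length in pixels is half the picture's height over the tangent of half this angle, whatever the lens; pixels are square), "cx", "cy" (the principal point, pixels), "R" (3x3) and "t" (3): a world point X has camera coordinates R X + t. Camera axes: x right, y down, z forward; pixel columns grow to the right and rows downward; lengths in m; the calibration is good to about 2 mm. A picture is of the moment at which its call begins. camera_params takes no time and is no camera call.
- ctrl.finish_job(): hands the job in, once; it reports no verdict.
The state is a dict: "t": time; "q": joint angles; "dq": joint speeds; "effort": joint torques, N m; "tool_pos": TCP position; "tool_rot": TCP orientation; "contact_force": force on the tool from outside, world axes, zero at the start; "wrist_torque": the same for the moment, N m; "opening": finger opening in m.
Only numpy, scipy, OpenCV 4.12 (cv2) and the standard library are available. Lean on these libraries where they do the work, as an engineer would, in place of code of your own. Each camera call takes 0.05 s, during which the arm holds its last target.

## Working session

There is one attempt and no reset: what is moved stays moved. The work goes in short steps, Python scripts to look and compute and a shell command to move; the robot and the scene stay as the last step left them, time stands still between calls to the robot, and variables do not carry over. Pictures are saved under pics/ and viewed, and the job is handed in when it is done.

```bash
mkdir -p pics; ls
python3 - <<'E'
from station import ctrl
import cv2,numpy as np
o=ctrl.get_obs();print(o)
for n in ("scene","top"):
    im,d=ctrl.get_image(n);cv2.imwrite(f"pics/{n}0.png",im);np.save(f"pics/{n}0d.npy",d)
    print(n,ctrl.camera_params(n),d.min(),d.max())
E
```

```text
pics
{'t': 0.0, 'q': array([ 1.00702606e+00,  5.33535251e-02,  1.61430137e+00,  5.28740959e-05,
        1.47598689e+00, -1.18982855e-01]), 'dq': array([ 7.94238142e-04, -7.49365992e-04,  8.36790892e-04,  8.27255572e-05,
       -1.11375133e-03, -9.05946702e-04]), 'effort': array([ 4.47241136e-04, -3.93680799e+01, -3.70176065e+01, -8.76979061e-05,
        7.14158843e-03,  7.65622701e-06]), 'tool_pos': array([0.2685587 , 0.56367153, 0.23006068]), 'tool_rot': array([ 0.34733944,  1.5432427 , -0.3503655 ]), 'contact_force': array([ 0.05180772,  0.31239867, -0.14330448]), 'wrist_torque': array([-0.0182142 ,  0.03917569,  0.01808039]), 'opening': 0.0850989837460752}
scene {'fov_y': 46.82880114201255, 'cx': 316.32305618354684, 'cy': 196.16908065456312, 'R': array([[-1.60411963e-02,  9.99634181e-01,  2.17757825e-02],
       [ 5.86154381e-01,  2.70454044e-02, -8.09747854e-01],
       [-8.10040568e-01, -2.25353995e-04, -5.86373795e-01]]), 't': array([-0.00856818, -0.2989732 ,  1.36461486])} 0.0 3.0421295
top {'fov_y': 50.69552619392027, 'cx': 315.06824357865383, 'cy': 204.61537840261454, 'R': array([[-0.00454068, -0.99974045, -0.02232518],
       [-0.99000201,  0.00764168, -0.14084608],
       [ 0.14098012,  0.02146244, -0.98977976]]), 't': array([0.01004099, 0.56437947, 0.97930028])} 0.0 1.9735932
```

View pics/scene0.png

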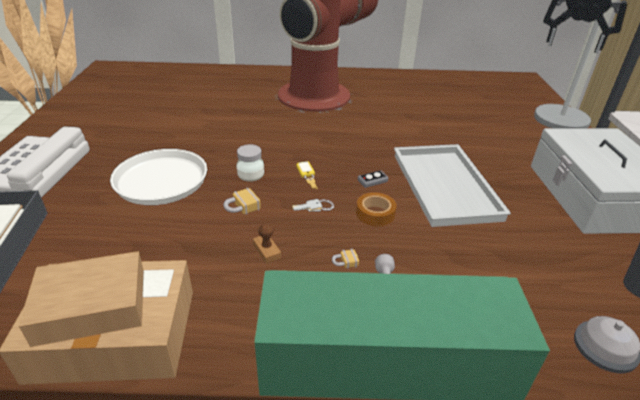

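View pics/top0.png

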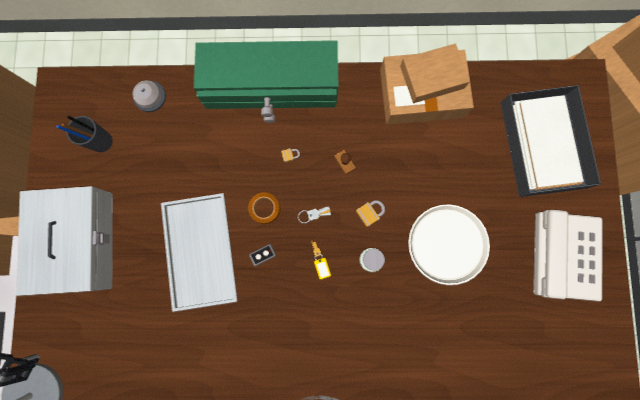

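The top view shows all the stock unobstructed: the tray on the left (200,250), the dish on the right (449,244) and the items between x=250 and 385. Next I'll zoom in and segment.

```bash
cat > h.py <<'E'
import numpy as np,cv2
from station import ctrl
def cam(n):
    p=ctrl.camera_params(n);f=200/np.tan(np.radians(p['fov_y'])/2);return f,p['cx'],p['cy'],np.array(p['R']),np.array(p['t'])
def ray(n,uv,z):
    f,cx,cy,R,t=cam(n);uv=np.atleast_2d(np.asarray(uv,float))
    d=np.c_[(uv[:,0]-cx)/f,(uv[:,1]-cy)/f,np.ones(len(uv))]@R
    c=-R.T@t
    return c+d*((z-c[2])/d[:,2])[:,None]
def proj(n,X):
    f,cx,cy,R,t=cam(n);c=np.atleast_2d(X)@R.T+t
    return np.c_[f*c[:,0]/c[:,2]+cx,f*c[:,1]/c[:,2]+cy]
def dep(n,d,uv):
    f,cx,cy,R,t=cam(n);u,v=uv;z=d[int(v),int(u)]
    return R.T@(np.array([(u-cx)/f*z,(v-cy)/f*z,z])-t)
E
python3 - <<'E'
import cv2,numpy as np
im=cv2.imread('pics/top0.png')
c=cv2.resize(im[140:290,240:400],None,fx=5,fy=4*1.0,interpolation=cv2.INTER_CUBIC) if 0 else cv2.resize(im[140:290,240:400],None,fx=4,fy=4,interpolation=cv2.INTER_CUBIC)
for i in range(0,160,20):cv2.putText(c,str(240+i),(i*4,10),0,.35,(255,255,255))
for i in range(0,150,20):cv2.putText(c,str(140+i),(0,i*4+4),0,.35,(255,255,255))
cv2.imwrite('pics/topz.png',c)
from h import *
d=np.load('pics/top0d.npy');ds=np.load('pics/scene0d.npy')
print('table',dep('top',d,(350,290)),dep('top',d,(300,180)),dep('top',d,(500,300)),dep('top',d,(140,300)))
print('tray bottom',dep('top',d,(200,250)),'dish',dep('top',d,(449,244)))
print('jar',dep('top',d,(372,260)))
for uv in [(351,170),(300,120)]: print(dep('scene',ds,uv))
E
```

```text
table [ 0.35935686 -0.07675393 -0.00103199] [0.63279359 0.04517188 0.0030848 ] [ 0.33446366 -0.4377548  -0.00161491] [0.33720527 0.43713424 0.00271254]
tray bottom [0.45820886 0.29341553 0.00291524] dish [ 0.46959135 -0.3207947   0.00294931]
jar [ 0.43097967 -0.12510641  0.06055123]
[ 0.40187918  0.09322056 -0.00239028]
[ 0.15794436 -0.03261361 -0.00366466]
```

View pics/topz.png

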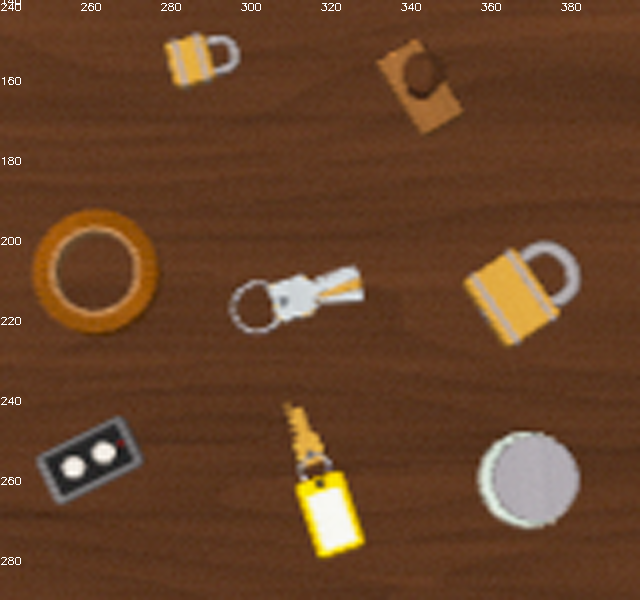

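Run:
```python
from h import *
im=cv2.imread('pics/top0.png')
def rect(name,box,fn,z):
    x0,y0,x1,y1=box;S=6
    c=cv2.resize(im[y0:y1,x0:x1],None,fx=S,fy=S,interpolation=cv2.INTER_CUBIC)
    hsv=cv2.cvtColor(c,cv2.COLOR_BGR2HSV);m=fn(c.astype(int),hsv.astype(int)).astype(np.uint8)*255
    m=cv2.morphologyEx(m,cv2.MORPH_CLOSE,np.ones((9,9)))
    cs=max(cv2.findContours(m,cv2.RETR_EXTERNAL,cv2.CHAIN_APPROX_NONE)[0],key=cv2.contourArea)
    px=(cs[:,0]+.5)/S-.5+[x0,y0]
    P=ray('top',px,z)[:,:2]*1000
    r=cv2.minAreaRect(P.astype(np.float32)); b=cv2.boxPoints(r)
    e=b[1]-b[0];e2=b[2]-b[1]
    print(name,np.round(r[0],1),'sides',[(round(float(np.linalg.norm(v)),1),round(float(np.degrees(np.arctan2(v[1],v[0]))),1)) for v in(e,e2)],'area',round(cv2.contourArea(P.astype(np.float32))))
    return P
brass=lambda c,h:(h[...,0]>14)&(h[...,0]<32)&(h[...,1]>90)&(h[...,2]>140)
# padlocks incl. bands: warm or bright, opened to drop the shackle separately
rect('plS brass+',(278,145,294,166),lambda c,h:h[...,2]>120,.014)
rect('plS all',(278,145,305,166),lambda c,h:h[...,2]>110,.010)
rect('plL brass',(352,195,390,232),brass,.022)
rect('plL all',(352,195,390,232),lambda c,h:h[...,2]>110,.016)
rect('remote',(245,240,280,270),lambda c,h:(h[...,1]<90),.014)
rect('tag',(310,255,335,285),lambda c,h:((h[...,0]>24)&(h[...,1]>150)&(h[...,2]>150))|(h[...,2]>200),.010)
rect('tagkey all',(305,238,335,285),lambda c,h:h[...,2]>125,.008)
rect('bunch all',(295,200,335,228),lambda c,h:h[...,2]>120,.008)
rect('stamp',(330,145,360,178),lambda c,h:(h[...,2]>105),.010)
rect('tape',(245,188,285,228),lambda c,h:(h[...,1]>200)&(h[...,2]>110),.025)
rect('jar',(355,244,390,276),lambda c,h:h[...,1]<80,.062)
# tray/dish
rect('tray',(150,185,250,320),lambda c,h:h[...,1]<80,.022)
rect('dish',(400,195,500,295),lambda c,h:h[...,1]<80,.024)
```

```text
plS brass+ [696.8  75.1] sides [(34.0, -76.5), (32.9, 13.5)] area 891
plS all [699.7  69.3] sides [(47.7, -74.6), (34.0, 15.4)] area 1302
plL brass [ 543.1 -120.7] sides [(40.3, -56.6), (50.4, 33.4)] area 1901
plL all [ 550.8 -131.5] sides [(68.7, -56.8), (53.6, 33.2)] area 3065
remote [445.9 137.3] sides [(61.4, -63.8), (34.9, 26.2)] area 2036
tag [413.5  -8.7] sides [(29.2, -71.9), (48.5, 18.1)] area 1278
tagkey all [435.   -1.8] sides [(33.0, -72.1), (97.2, 17.9)] area 2205
bunch all [543.8  10.6] sides [(84.7, -82.2), (34.2, 7.8)] area 2047
stamp [679.2 -67. ] sides [(33.5, -60.0), (58.5, 30.0)] area 1266
tape [561.4 134.4] sides [(76.1, -45.3), (77.1, 44.7)] area 4575
jar [ 432.4 -123.5] sides [(57.0, -35.0), (57.3, 55.0)] area 2553
tray [455.2 292.8] sides [(160.5, -81.4), (268.9, 8.6)] area 42668
dish [ 468.9 -313.4] sides [(194.2, -34.6), (194.6, 55.4)] area 29627
```

Run:
```python
from h import *
from scipy.spatial.transform import Rotation as Ro
# corners read from zoom picture -> world
def w(pts,z):
    p=np.array(pts,float); p=(p+.5)/4-.5+[240,140]; return ray('top',p,z)[:,:2]*1000
for n,pts,z in [('plS',[(167,43),(201,34),(216,78),(182,86)],.014),('plL',[(465,285),(512,250),(559,308),(513,345)],.022),
 ('bunch head',[(270,283),(305,276),(314,312),(280,322)],.010),('bunch ring',[(256,306)],.003),('bunch tip',[(358,266),(363,300)],.008),
 ('tag',[(296,486),(341,472),(364,543),(318,557)],.010),('tip',[(290,404)],.003),('remote',[(37,459),(122,417),(143,461),(58,503)],.014)]:
    P=w(pts,z);print(n,np.round(P,1).tolist(),'mean',np.round(P.mean(0),1),'sides',[round(float(np.linalg.norm(P[i]-P[i-1])),1) for i in range(len(P))])
print(Ro.from_rotvec(ctrl.get_obs()['tool_rot']).as_matrix().round(4))
```

```text
plS [[707.3, 91.7], [712.9, 70.2], [684.3, 60.6], [679.3, 82.1]] mean [695.9  76.2] sides [29.6, 22.2, 30.2, 22.0]
plL [[550.8, -92.8], [572.2, -122.0], [536.2, -149.8], [513.8, -121.3]] mean [ 543.2 -121.5] sides [46.7, 36.2, 45.5, 36.3]
bunch head [[554.4, 27.0], [558.6, 5.3], [536.1, -0.2], [530.1, 20.9]] mean [544.8  13.3] sides [25.1, 22.2, 23.2, 21.9]
bunch ring [[540.9, 36.1]] mean [540.9  36.1] sides [0.0]
bunch tip [[564.9, -27.7], [543.6, -30.6]] mean [554.3 -29.1] sides [21.5, 21.5]
tag [[429.5, 11.4], [437.8, -16.1], [395.0, -29.7], [386.7, -1.8]] mean [412.2  -9.1] sides [44.7, 28.7, 44.9, 29.2]
tip [[479.8, 15.1]] mean [479.8  15.1] sides [0.0]
remote [[446.5, 169.6], [471.8, 117.7], [445.0, 104.6], [419.9, 156.3]] mean [445.8 137. ] sides [29.8, 57.7, 29.9, 57.4]
[[-1.000e-03  4.303e-01  9.027e-01]
 [-1.600e-03  9.027e-01 -4.303e-01]
 [-1.000e+00 -1.900e-03 -3.000e-04]]
```

The sizes agree with the ones given: remote 61×35, tag 48.5×29, large padlock 50×40, dish 194 and tape 76. My layout uses a tray long axis at 8.6°, with jaws along it for all three tray items at u = −80, 0 and +80 mm. I'll start with the bunch, centred at (545,13) with jaw direction 11°.

```bash
cat >> h.py <<'E'
from scipy.spatial.transform import Rotation as Ro
def plan(x,y,z,jaw):
    "mm, deg: shift (tool axes, mm) and turn (deg) to TCP x,y,z with jaw direction"
    o=ctrl.get_obs();M=Ro.from_rotvec(o['tool_rot']).as_matrix();p=np.array(o['tool_pos'])*1000
    cur=np.degrees(np.arctan2(M[1,1],M[0,1]));d=(jaw-cur+90)%180-90
    a=np.radians(cur+d);yv=np.array([np.cos(a),np.sin(a),0]);xv=np.array([0,0,-1.]);T=np.c_[xv,yv,np.cross(xv,yv)]
    print('t',round(o['t'],2),'tcp',p.round(1),'jaw',cur.round(1),'q6',round(o['q'][5],2),'open',round(o['opening']*1000,1),'F',o['contact_force'].round(1))
    s=M.T@(np.array([x,y,z])-p);r=np.degrees(Ro.from_matrix(M.T@T).as_rotvec())
    print('shift mm',s.round(1),'turn',r.round(1),'rows>=',np.ceil(max(np.linalg.norm(s)/41.7,np.linalg.norm(r)/7.16)))
E
python3 -c "
from h import *
plan(544.8,13.3,120,11)"
```

```text
t 0.1 tcp [268.6 563.7 230.2] jaw 64.5 q6 -0.12 open 85.6 F [-0.1 -0.1  0.1]
shift mm [ 110.8 -377.8  486.2] turn [53.5  0.   0.1] rows>= 16.0
```

```bash
python3 -m handwheel '[0.7,0.04,-0.19,0.243,27,0,0, 0.7,0.08,-0.26,0.34,40,0,0, 0.7,0.11,-0.378,0.486,53.5,0,0, 0.7,0.11,-0.378,0.486,53.5,0,0, 0.7,0.11,-0.378,0.486,53.5,0,0, 0.7,0.11,-0.378,0.486,53.5,0,0, 0.7,0.11,-0.378,0.486,53.5,0,0, 0.7,0.11,-0.378,0.486,53.5,0,0, 0.7,0.11,-0.378,0.486,53.5,0,0, 0.7,0.11,-0.378,0.486,53.5,0,0, 0.7,0.11,-0.378,0.486,53.5,0,0, 0.7,0.11,-0.378,0.486,53.5,0,0]' 40; python3 -c "
from h import *
plan(544.8,13.3,120,11)"
```

```text
t: 1.1
tool_pos: [0.4899, 0.1223, 0.1431]
tool_rot: [1.067, 1.294, -1.066]
contact_force: [0.8, 0.1, -0.1]
opening: 0.0596
t 1.1 tcp [489.9 122.3 143.1] jaw 11.0 q6 -0.1 open 59.6 F [ 0.8  0.1 -0.1]
shift mm [ 23.1  33.1 117.5] turn [ 0. -0.  0.] rows>= 3.0
```

```bash
python3 -m handwheel '[0.6,0.023,0.033,0.118,0,0,0, 0.6,0.023,0.033,0.118,0,0,0, 0.6,0.023,0.033,0.118,0,0,0, 0.6,0.023,0.033,0.118,0,0,0, 0.6,0.023,0.033,0.118,0,0,0, 0.6,0.023,0.033,0.118,0,0,0]'
python3 - <<'E'
from h import *
plan(544.8,13.3,60,11)
im,_=ctrl.get_image('scene');cv2.imwrite('pics/s1.png',cv2.resize(im[100:300,180:440],None,fx=3,fy=3,interpolation=cv2.INTER_CUBIC)[:600])
E
```

```text
t: 1.6
tool_pos: [0.5441, 0.0148, 0.1201]
tool_rot: [1.067, 1.295, -1.067]
contact_force: [-0.1, 0.5, -0.1]
opening: 0.0513
t 1.6 tcp [544.1  14.8 120.1] jaw 11.0 q6 -0.3 open 51.3 F [-0.1  0.5 -0.1]
shift mm [60.1  0.4  1.6] turn [-0.  -0.   0.1] rows>= 2.0
```

View pics/s1.png

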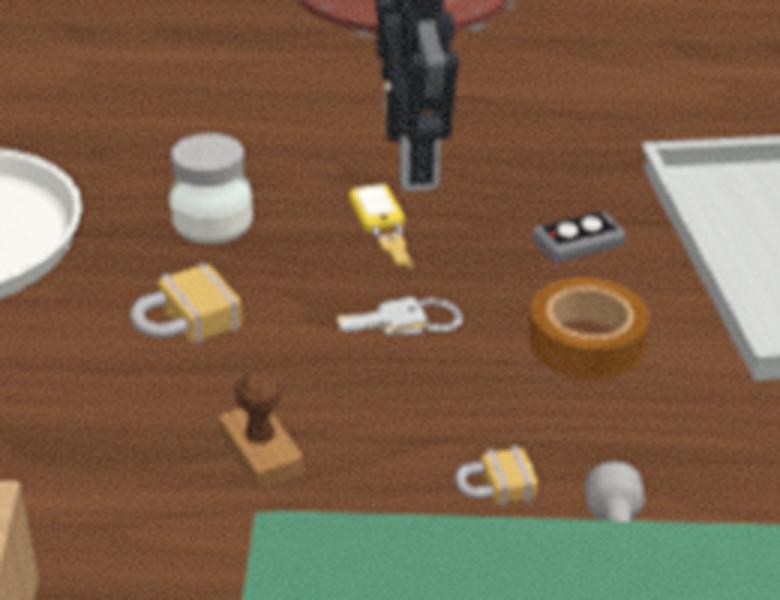

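The bunch heads appear at about (402,315) in the zoom, which is (314,205) in the full picture. The gripper is above and behind them as expected. A quick cross-check of the second view follows, then the descent.

```bash
python3 - <<'E'
from h import *
def z(x,y): return ((x+.5)/3-.5+180,(y+.5)/3-.5+100)
print('bunch',ray('scene',z(403,313),.008)*1000,'plS',ray('scene',z(509,472),.014)*1000,'plL',ray('scene',z(202,297),.022)*1000,'tag',ray('scene',z(377,205),.01)*1000,'remote',ray('scene',z(579,232),.014)*1000)
E
python3 -m handwheel '[0.6,0.08,0,0.0015,0,0,0, 0.6,0.08,0,0.0015,0,0,0, 0.6,0.1,0,0.0015,0,0,0, 0.6,0.117,0,0.0015,0,0,0, 0.6,0.117,0,0.0015,0,0,0, 0.6,0.117,0,0.0015,0,0,0]'; python3 -c "
from h import *
plan(544.8,13.3,2,11)"
```

```text
bunch [[547.05028793  12.56260277   8.        ]] plS [[702.76794179  75.82226718  14.        ]] plL [[ 554.25046142 -118.56763603   22.        ]] tag [[418.1616602   -9.21642445  10.        ]] remote [[453.0547058  136.27976253  14.        ]]
t: 2.15
tool_pos: [0.5438, 0.0146, 0.0032]
tool_rot: [1.064, 1.297, -1.066]
contact_force: [-0.6, 0.3, -0.3]
opening: 0.0514
t 2.15 tcp [543.8  14.6   3.2] jaw 11.1 q6 -0.3 open 51.4 F [-0.6  0.3 -0.3]
shift mm [1.2 0.7 1.4] turn [ 0.1 -0.   0.1] rows>= 1.0
```

```bash
python3 -m handwheel '[0.1,0.001,0,0.001,0,0,0, 0.1,0.001,0,0.001,0,0,0, 0.1,0.001,0,0.001,0,0,0, 0.1,0.001,0,0.001,0,0,0, 0.1,0.001,0,0.001,0,0,0, 0.1,0.001,0,0.001,0,0,0]' 40
python3 - <<'E'
from h import *
plan(544.8,13.3,2,11)
im,_=ctrl.get_image('scene');cv2.imwrite('pics/s2.png',cv2.resize(im[140:270,240:400],None,fx=4,fy=4,interpolation=cv2.INTER_CUBIC)[:600])
E
```

```text
t: 2.65
tool_pos: [0.5468, 0.0124, 0.005]
tool_rot: [1.068, 1.291, -1.064]
contact_force: [-1.2, 3.0, 6.6]
opening: 0.0229
t 2.65 tcp [546.8  12.4   5. ] jaw 11.0 q6 -0.31 open 22.9 F [-1.2  3.   6.6]
shift mm [ 3.  -1.8 -1.3] turn [-0.   0.  -0.2] rows>= 1.0
```

View pics/s2.png

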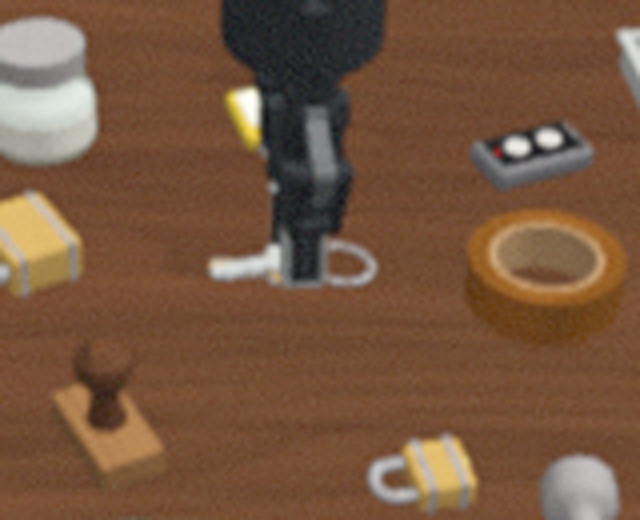

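Opening reads 22.9 mm, so the heads are gripped. Fingertips touch the counter lightly (6.6 N), so I'll grasp 3 mm higher next time. Lifting now.

```bash
python3 -m handwheel '[0.1,-0.03,0,0,0,0,0, 0.1,-0.06,0,0,0,0,0, 0.1,-0.09,0,0,0,0,0, 0.1,-0.09,0,0,0,0,0, 0.1,-0.09,0,0,0,0,0]'
python3 - <<'E'
from h import *
plan(376,281,95,8.6)
E
```

```text
t: 3.12
tool_pos: [0.5472, 0.012, 0.0959]
tool_rot: [1.068, 1.289, -1.063]
contact_force: [-0.6, -0.6, -0.8]
opening: 0.023
t 3.12 tcp [547.2  12.   95.9] jaw 11.0 q6 -0.31 open 23.0 F [-0.6 -0.6 -0.8]
shift mm [  -0.4 -116.6 -296.8] turn [ 2.4  0.1 -0.3] rows>= 8.0
```

```bash
python3 -m handwheel '[0.1,0,-0.117,-0.297,2.4,0,0, 0.1,0,-0.117,-0.297,2.4,0,0, 0.1,0,-0.117,-0.297,2.4,0,0, 0.1,0,-0.117,-0.297,2.4,0,0, 0.1,0,-0.117,-0.297,2.4,0,0, 0.1,0,-0.117,-0.297,2.4,0,0, 0.1,0,-0.117,-0.297,2.4,0,0, 0.1,0,-0.117,-0.297,2.4,0,0, 0.1,0,-0.117,-0.297,2.4,0,0, 0.1,0,-0.117,-0.297,2.4,0,0, 0.1,0,-0.117,-0.297,2.4,0,0]'
python3 - <<'E'
from h import *
plan(376,281,95,8.6)
im,_=ctrl.get_image('top');cv2.imwrite('pics/t3.png',cv2.resize(im[170:330,140:340],None,fx=4,fy=3.7,interpolation=cv2.INTER_CUBIC)[:600])
E
```

```text
t: 4.03
tool_pos: [0.373, 0.2808, 0.0916]
tool_rot: [1.096, 1.277, -1.099]
contact_force: [0.4, -0.3, -0.9]
opening: 0.0226
t 4.03 tcp [373.  280.8  91.6] jaw 8.6 q6 0.34 open 22.6 F [ 0.4 -0.3 -0.9]
shift mm [-3.4  3.   0.3] turn [0.  0.1 0.1] rows>= 1.0
```

View pics/t3.png

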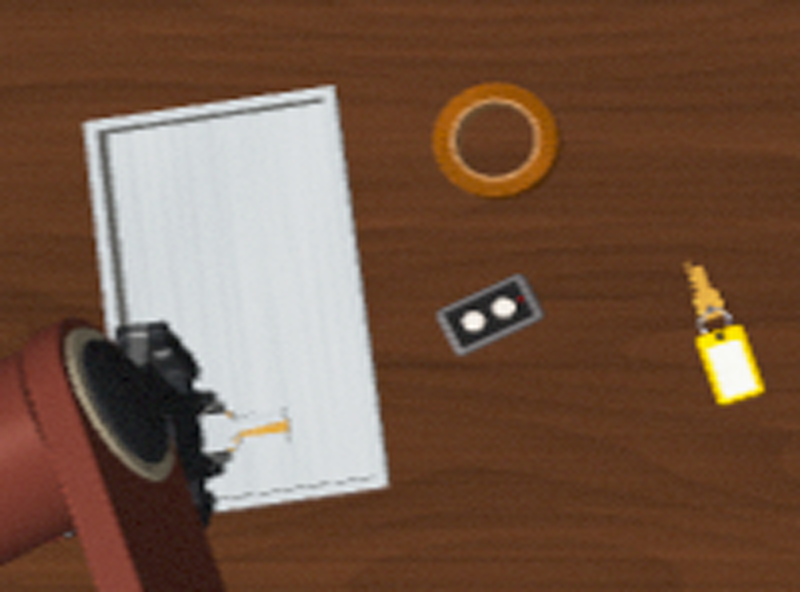

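The bunch is held, with its blades at (260,430), and it sits inside the near end of the tray. Lowering it now.

```bash
python3 -m handwheel '[0.1,0.03,0.003,0,0,0,0, 0.1,0.06,0.003,0,0,0,0, 0.1,0.07,0.003,0,0,0,0, 0.1,0.083,0.003,0,0,0,0, 0.1,0.083,0.003,0,0,0,0, 0.1,0.083,0.003,0,0,0,0]'; python3 -c "
from h import *
plan(376,281,9,8.6)"
```

```text
t: 4.58
tool_pos: [0.3768, 0.281, 0.0094]
tool_rot: [1.098, 1.276, -1.1]
contact_force: [-0.5, 0.6, -0.8]
opening: 0.023
t 4.58 tcp [376.8 281.    9.4] jaw 8.5 q6 0.33 open 23.0 F [-0.5  0.6 -0.8]
shift mm [ 0.4 -0.7 -0.1] turn [-0.1  0.   0.1] rows>= 1.0
```

```bash
python3 -m handwheel '[0.1,0.0015,0,0,0,0,0, 0.1,0.0015,0,0,0,0,0, 0.45,0.0015,0,0,0,0,0, 0.45,0.0015,0,0,0,0,0, 0.45,0.0015,0,0,0,0,0, 0.45,0.0015,0,0,0,0,0, 0.45,-0.02,0,0,0,0,0, 0.45,-0.05,0,0,0,0,0, 0.45,-0.09,0,0,0,0,0, 0.45,-0.11,0,0,0,0,0, 0.45,-0.11,0,0,0,0,0]'; python3 -c "
from h import *
plan(543.2,-121.2,120,33.4)"
```

```text
t: 5.5
tool_pos: [0.38, 0.2839, 0.1262]
tool_rot: [1.106, 1.272, -1.088]
contact_force: [0.7, 0.4, -0.4]
opening: 0.0385
t 5.5 tcp [380.  283.9 126.2] jaw 8.6 q6 0.33 open 38.5 F [ 0.7  0.4 -0.4]
shift mm [  5.7 100.5 425. ] turn [-24.8  -0.1  -0.7] rows>= 11.0
```

```bash
python3 -m handwheel '[0.85,0.006,0.1,0.425,-24.8,0,-0.7, 0.85,0.006,0.1,0.425,-24.8,0,-0.7, 0.85,0.006,0.1,0.425,-24.8,0,-0.7, 0.85,0.006,0.1,0.425,-24.8,0,-0.7, 0.85,0.006,0.1,0.425,-24.8,0,-0.7, 0.85,0.006,0.1,0.425,-24.8,0,-0.7, 0.85,0.006,0.1,0.425,-24.8,0,-0.7, 0.85,0.006,0.1,0.425,-24.8,0,-0.7, 0.85,0.006,0.1,0.425,-24.8,0,-0.7, 0.85,0.006,0.1,0.425,-24.8,0,-0.7, 0.85,0.006,0.1,0.425,-24.8,0,-0.7, 0.85,0.006,0.1,0.425,-24.8,0,-0.7]'
python3 - <<'E'
from h import *
plan(543.2,-121.2,8,33.4)
im,_=ctrl.get_image('top');cv2.imwrite('pics/t4.png',cv2.resize(im[170:320,140:340],None,fx=4,fy=4,interpolation=cv2.INTER_CUBIC)[:600])
E
```

```text
t: 6.5
tool_pos: [0.5405, -0.1292, 0.1133]
tool_rot: [0.766, 1.435, -0.784]
contact_force: [-0.1, 0.1, -0.0]
opening: 0.0725
t 6.5 tcp [ 540.5 -129.2  113.3] jaw 33.1 q6 -0.94 open 72.5 F [-0.1  0.1 -0. ]
shift mm [105.2   7.9  -5.2] turn [-0.3 -0.   0.7] rows>= 3.0
```

View pics/t4.png

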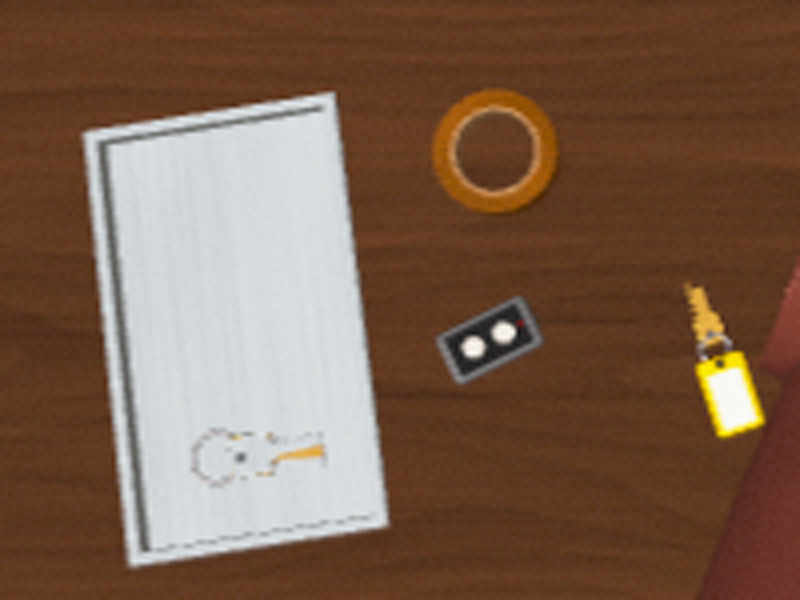

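The bunch lies flat inside the near end of the tray, with its heads at zoom (250,460) and its tips at (325,452). Next comes the large padlock.

```bash
python3 -m handwheel '[0.85,0.03,0.008,-0.005,0,0,0, 0.85,0.06,0.008,-0.005,0,0,0, 0.85,0.09,0.008,-0.005,0,0,0, 0.85,0.107,0.008,-0.005,0,0,0, 0.85,0.107,0.008,-0.005,0,0,0, 0.85,0.107,0.008,-0.005,0,0,0]'
python3 - <<'E'
from h import *
plan(543.2,-121.2,5,33.4)
im,_=ctrl.get_image('scene');cv2.imwrite('pics/s5.png',cv2.resize(im[140:270,200:360],None,fx=4,fy=4,interpolation=cv2.INTER_CUBIC)[:600])
E
```

```text
t: 7.05
tool_pos: [0.5402, -0.1138, 0.0052]
tool_rot: [0.762, 1.442, -0.778]
contact_force: [-0.2, 0.1, 0.7]
opening: 0.0725
t 7.05 tcp [ 540.2 -113.8    5.2] jaw 33.5 q6 -0.92 open 72.5 F [-0.2  0.1  0.7]
shift mm [ 0.2 -1.5  7.8] turn [ 0.1 -0.3  0.8] rows>= 1.0
```

View pics/s5.png

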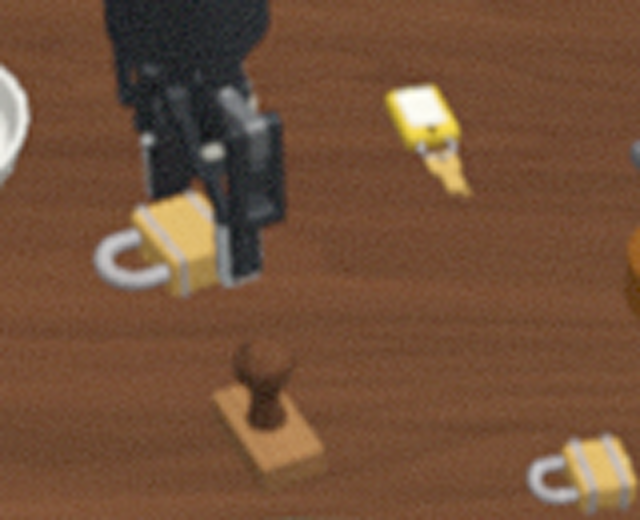

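The fingers straddle the block, 8 mm off along tool z because the arm was still settling when I measured. I'll correct that and close.

```bash
python3 -m handwheel '[0.85,0,-0.0015,0.008,0,0,0.8, 0.85,0,-0.0015,0.008,0,0,0.8, 0.3,0,-0.0015,0.008,0,0,0.8, 0.3,0,-0.0015,0.008,0,0,0.8, 0.3,0,-0.0015,0.008,0,0,0.8, 0.3,0,-0.0015,0.008,0,0,0.8, 0.3,0,-0.0015,0.008,0,0,0.8]' 70;  python3 -c "
from h import *
plan(543.2,-121.2,5,33.4)"
python3 -m handwheel '[0.3,-0.01,0,0,0,0,0, 0.3,-0.04,0,0,0,0,0, 0.3,-0.07,0,0,0,0,0, 0.3,-0.09,0,0,0,0,0, 0.3,-0.09,0,0,0,0,0, 0.3,-0.09,0,0,0,0,0]';  python3 - <<'E'
from h import *
plan(453,306.6,95,8.6)
im,_=ctrl.get_image('scene');cv2.imwrite('pics/s6.png',cv2.resize(im[120:250,200:360],None,fx=4,fy=4,interpolation=cv2.INTER_CUBIC)[:600])
E
```

```text
t: 7.68
tool_pos: [0.5461, -0.1234, 0.0084]
tool_rot: [0.772, 1.429, -0.767]
contact_force: [-1.5, -0.9, 5.8]
opening: 0.0479
t 7.68 tcp [ 546.1 -123.4    8.4] jaw 33.4 q6 -0.94 open 47.9 F [-1.5 -0.9  5.8]
shift mm [ 3.4 -1.2 -3.4] turn [ 0.  -0.  -0.2] rows>= 1.0
t: 8.18
tool_pos: [0.5453, -0.1231, 0.0975]
tool_rot: [0.773, 1.429, -0.767]
contact_force: [-0.4, 0.3, -2.9]
opening: 0.0482
t 8.18 tcp [ 545.3 -123.1   97.5] jaw 33.4 q6 -0.94 open 48.2 F [-0.4  0.3 -2.9]
shift mm [   3.4  159.6 -409.5] turn [24.8 -0.1 -0.2] rows>= 11.0
```

View pics/s6.png

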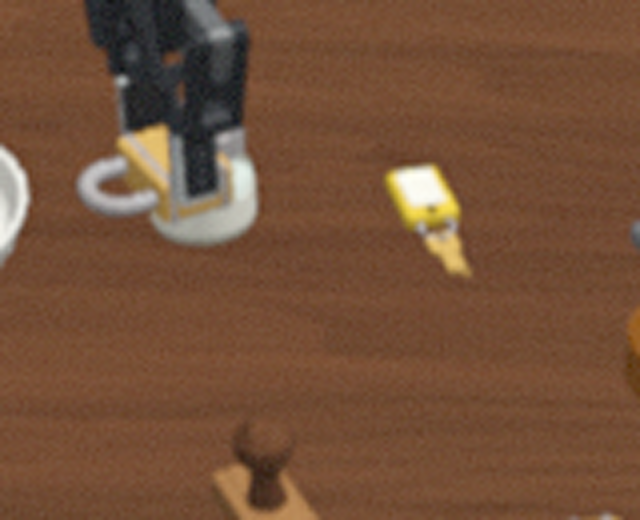

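The large padlock is held level (shackle at zoom (110,185), force −2.9 N ≈ its weight). Now to the tray.

```bash
python3 -m handwheel '[0.3,0.003,0.16,-0.41,24.8,0,0, 0.3,0.003,0.16,-0.41,24.8,0,0, 0.3,0.003,0.16,-0.41,24.8,0,0, 0.3,0.003,0.16,-0.41,24.8,0,0, 0.3,0.003,0.16,-0.41,24.8,0,0, 0.3,0.003,0.16,-0.41,24.8,0,0, 0.3,0.003,0.16,-0.41,24.8,0,0, 0.3,0.003,0.16,-0.41,24.8,0,0, 0.3,0.003,0.16,-0.41,24.8,0,0, 0.3,0.003,0.16,-0.41,24.8,0,0, 0.3,0.003,0.16,-0.41,24.8,0,0, 0.3,0.003,0.16,-0.41,24.8,0,0]'
python3 -m handwheel '[0.3,0,0,0,0,0,0, 0.3,0,0,0,0,0,0, 0.3,0,0,0,0,0,0]'
python3 - <<'E'
from h import *
plan(453,306.6,14,8.6)
E
```

```text
t: 9.23
tool_pos: [0.4491, 0.3112, 0.0921]
tool_rot: [1.094, 1.285, -1.095]
contact_force: [-0.3, 0.1, -1.8]
opening: 0.0478
t: 9.48
tool_pos: [0.452, 0.3059, 0.0934]
tool_rot: [1.099, 1.279, -1.099]
contact_force: [0.1, -0.1, -2.8]
opening: 0.0481
t 9.48 tcp [452.  305.9  93.4] jaw 8.5 q6 0.31 open 48.1 F [ 0.1 -0.1 -2.8]
shift mm [79.4  1.3 -0.3] turn [-0.1 -0.1  0.1] rows>= 2.0
```

```bash
python3 -m handwheel '[0.3,0.03,0.001,0,0,0,0, 0.3,0.06,0.001,0,0,0,0, 0.3,0.073,0.001,0,0,0,0, 0.3,0.079,0.001,0,0,0,0, 0.3,0.079,0.001,0,0,0,0, 0.3,0.079,0.001,0,0,0,0]'
python3 -m handwheel '[0.3,0.002,0,0,0,0,0, 0.3,0.002,0,0,0,0,0, 0.3,0.002,0,0,0,0,0]'
```

```text
t: 9.98
tool_pos: [0.4546, 0.3076, 0.0169]
tool_rot: [1.102, 1.278, -1.095]
contact_force: [-0.3, -0.3, -2.3]
opening: 0.0478
t: 10.23
tool_pos: [0.4544, 0.3081, 0.0152]
tool_rot: [1.102, 1.278, -1.094]
contact_force: [-0.6, -0.6, -2.4]
opening: 0.0483
```

```bash
python3 -m handwheel '[0.3,0.003,0,0,0,0,0, 0.3,0.003,0,0,0,0,0, 0.3,0.003,0,0,0,0,0]'
python3 -m handwheel '[0.3,0.002,0,0,0,0,0, 0.3,0.002,0,0,0,0,0, 0.3,0.002,0,0,0,0,0]'
```

```text
t: 10.48
tool_pos: [0.4547, 0.3084, 0.0124]
tool_rot: [1.102, 1.278, -1.093]
contact_force: [-0.7, 0.6, 4.0]
opening: 0.0482
t: 10.73
tool_pos: [0.4548, 0.3084, 0.0123]
tool_rot: [1.101, 1.278, -1.095]
contact_force: [-7.0, -3.5, 17.7]
opening: 0.0481
```

Contact came at 12.4 mm as predicted. Easing up 2 mm and releasing.

```bash
python3 -m handwheel '[0.3,-0.002,0,0,0,0,0, 0.72,-0.002,0,0,0,0,0, 0.72,-0.002,0,0,0,0,0, 0.72,-0.002,0,0,0,0,0, 0.72,-0.002,0,0,0,0,0, 0.72,-0.02,0,0,0,0,0, 0.72,-0.05,0,0,0,0,0, 0.72,-0.09,0,0,0,0,0, 0.72,-0.11,0,0,0,0,0, 0.72,-0.11,0,0,0,0,0]'; python3 -c "
from h import *
plan(445.9,137.2,115,26.2)"
```

```text
t: 11.57
tool_pos: [0.4571, 0.3092, 0.1255]
tool_rot: [1.108, 1.274, -1.086]
contact_force: [0.9, 1.3, 1.1]
opening: 0.0611
t 11.57 tcp [457.1 309.2 125.5] jaw 8.6 q6 0.31 open 61.1 F [0.9 1.3 1.1]
shift mm [  9.  -37.  168.4] turn [-17.6  -0.3  -0.7] rows>= 5.0
```

```bash
python3 -m handwheel '[0.68,0.009,-0.037,0.168,-17.6,0,-0.7, 0.68,0.009,-0.037,0.168,-17.6,0,-0.7, 0.68,0.009,-0.037,0.168,-17.6,0,-0.7, 0.68,0.009,-0.037,0.168,-17.6,0,-0.7, 0.68,0.009,-0.037,0.168,-17.6,0,-0.7, 0.68,0.009,-0.037,0.168,-17.6,0,-0.7, 0.68,0.009,-0.037,0.168,-17.6,0,-0.7, 0.68,0.009,-0.037,0.168,-17.6,0,-0.7, 0.68,0.009,-0.037,0.168,-17.6,0,-0.7]'
python3 - <<'E'
from h import *
plan(445.9,137.2,6,26.2)
im,_=ctrl.get_image('top');cv2.imwrite('pics/t7.png',cv2.resize(im[170:320,140:340],None,fx=4,fy=4,interpolation=cv2.INTER_CUBIC)[:600])
im,_=ctrl.get_image('scene');cv2.imwrite('pics/s7.png',cv2.resize(im[120:250,350:520],None,fx=4,fy=4,interpolation=cv2.INTER_CUBIC)[:600])
E
```

```text
t: 12.32
tool_pos: [0.4423, 0.1369, 0.1094]
tool_rot: [0.861, 1.402, -0.871]
contact_force: [0.0, -0.5, 0.1]
opening: 0.0579
t 12.32 tcp [442.3 136.9 109.4] jaw 26.3 q6 -0.32 open 57.9 F [ 0.  -0.5  0.1]
shift mm [103.3   4.4   1.9] turn [ 0.1 -0.3  0.6] rows>= 3.0
```

View pics/t7.png

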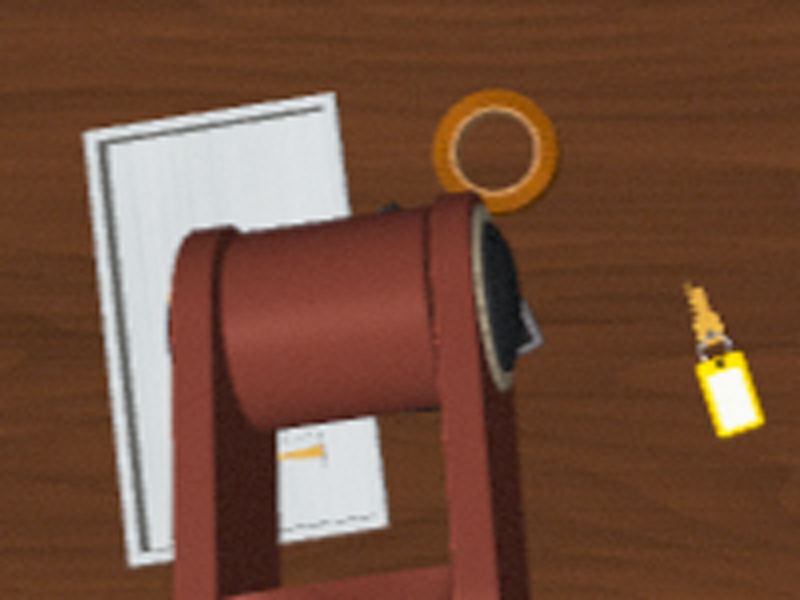

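View pics/s7.png

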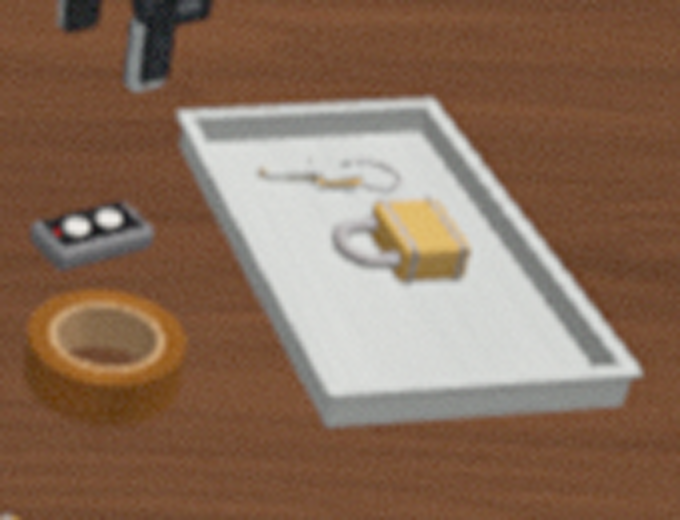

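In the scene view the padlock lies flat mid-tray (zoom (425,240)) and the bunch lies flat behind it, with the front third of the tray free. Next I descend on the remote.

```bash
python3 -m handwheel '[0.68,0.03,0.004,0.002,0,0,0.4, 0.68,0.06,0.004,0.002,0,0,0.4, 0.68,0.08,0.004,0.002,0,0,0.4, 0.68,0.103,0.004,0.002,0,0,0.4, 0.68,0.103,0.004,0.002,0,0,0.4, 0.68,0.103,0.004,0.002,0,0,0.4, 0.68,0.103,0.004,0.002,0,0,0.4]'
python3 - <<'E'
from h import *
plan(445.9,137.2,6,26.2)
im,_=ctrl.get_image('scene');cv2.imwrite('pics/s8.png',cv2.resize(im[120:250,330:490],None,fx=4,fy=4,interpolation=cv2.INTER_CUBIC)[:600])
E
```

```text
t: 13.0
tool_pos: [0.4465, 0.1363, 0.0076]
tool_rot: [0.867, 1.396, -0.865]
contact_force: [0.5, 0.1, 0.6]
opening: 0.0579
t 13.0 tcp [446.5 136.3   7.6] jaw 26.3 q6 -0.33 open 57.9 F [0.5 0.1 0.6]
shift mm [ 1.6 -0.1 -1.1] turn [ 0.1 -0.2  0.1] rows>= 1.0
```

View pics/s8.png

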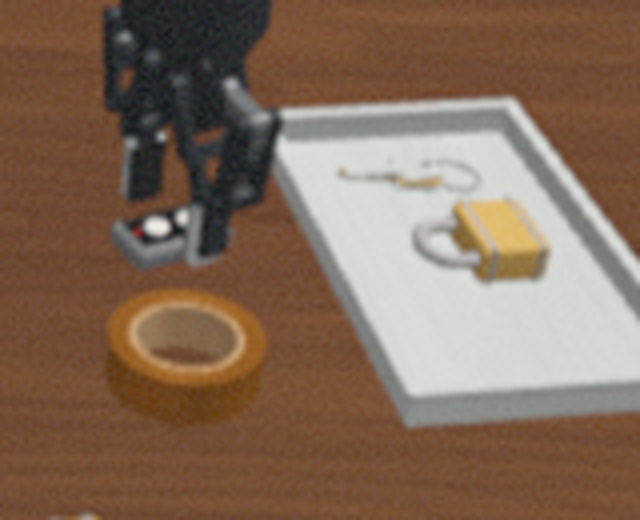

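```bash
python3 -m handwheel '[0.2,0.001,0,-0.001,0,0,0, 0.2,0.001,0,-0.001,0,0,0, 0.2,0.001,0,-0.001,0,0,0, 0.2,0.001,0,-0.001,0,0,0, 0.2,0.001,0,-0.001,0,0,0, 0.2,0.001,0,-0.001,0,0,0]' 40
python3 -m handwheel '[0.2,-0.02,0,0,0,0,0, 0.2,-0.05,0,0,0,0,0, 0.2,-0.085,0,0,0,0,0, 0.2,-0.085,0,0,0,0,0, 0.2,-0.085,0,0,0,0,0, 0.2,-0.085,0,0,0,0,0]'
python3 - <<'E'
from h import *
plan(536,305,92,8.6)
im,_=ctrl.get_image('scene');cv2.imwrite('pics/s9.png',cv2.resize(im[120:250,330:490],None,fx=4,fy=4,interpolation=cv2.INTER_CUBIC)[:600])
E
```

```text
t: 13.55
tool_pos: [0.4465, 0.1369, 0.0071]
tool_rot: [0.868, 1.395, -0.865]
contact_force: [-0.4, 0.4, 6.8]
opening: 0.0325
t: 14.05
tool_pos: [0.4452, 0.1363, 0.0902]
tool_rot: [0.866, 1.398, -0.867]
contact_force: [-0.1, 0.6, -1.4]
opening: 0.0327
t 14.05 tcp [445.2 136.3  90.2] jaw 26.2 q6 -0.32 open 32.7 F [-0.1  0.6 -1.4]
shift mm [  -1.8  156.  -111.2] turn [17.6 -0.2  0.2] rows>= 5.0
```

View pics/s9.png

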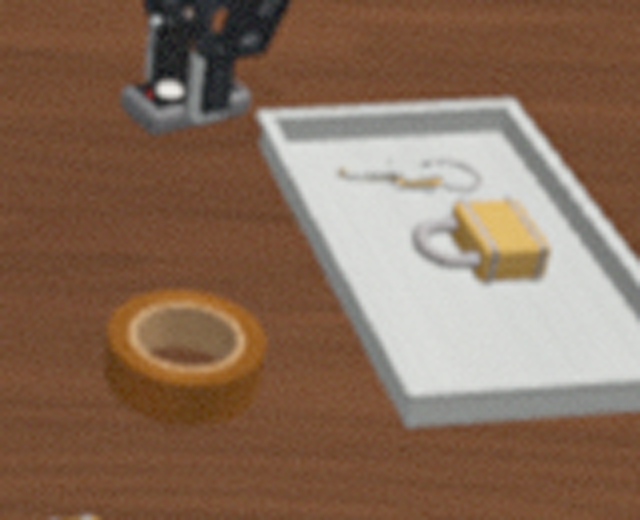

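The remote is held level. Now to the far end of the tray.

```bash
python3 -m handwheel '[0.2,0,0.156,-0.111,17.6,0,0, 0.2,0,0.156,-0.111,17.6,0,0, 0.2,0,0.156,-0.111,17.6,0,0, 0.2,0,0.156,-0.111,17.6,0,0, 0.2,0,0.156,-0.111,17.6,0,0, 0.2,0,0.156,-0.111,17.6,0,0, 0.2,0,0.156,-0.111,17.6,0,0, 0.2,0,0.156,-0.111,17.6,0,0, 0.2,0,0.156,-0.111,17.6,0,0]'
python3 -m handwheel '[0.2,0,0,0,0,0,0, 0.2,0,0,0,0,0,0]'
python3 -c "
from h import *
plan(536,305,13,8.6)"
```

```text
t: 14.85
tool_pos: [0.5352, 0.3036, 0.089]
tool_rot: [1.096, 1.283, -1.103]
contact_force: [0.1, -1.1, 0.3]
opening: 0.0325
t: 15.02
tool_pos: [0.536, 0.3039, 0.0903]
tool_rot: [1.098, 1.282, -1.101]
contact_force: [0.3, 0.5, -0.1]
opening: 0.0327
t 15.02 tcp [536.  303.9  90.3] jaw 8.6 q6 0.24 open 32.7 F [ 0.3  0.5 -0.1]
shift mm [77.3  0.5 -0.8] turn [-0.  -0.2  0.3] rows>= 2.0
```

```bash
python3 -m handwheel '[0.2,0.03,0,0,0,0,0, 0.2,0.06,0,0,0,0,0, 0.2,0.072,0,0,0,0,0, 0.2,0.077,0,0,0,0,0, 0.2,0.077,0,0,0,0,0, 0.2,0.077,0,0,0,0,0]'
python3 -m handwheel '[0.2,0.002,0,0,0,0,0, 0.2,0.002,0,0,0,0,0, 0.2,0.002,0,0,0,0,0]'
```

```text
t: 15.52
tool_pos: [0.5366, 0.3051, 0.0143]
tool_rot: [1.099, 1.282, -1.099]
contact_force: [0.9, -0.2, -0.9]
opening: 0.0324
t: 15.77
tool_pos: [0.5364, 0.3053, 0.0121]
tool_rot: [1.099, 1.282, -1.099]
contact_force: [-0.1, -0.4, 0.4]
opening: 0.0325
```

```bash
python3 -m handwheel '[0.2,0.0015,0,0,0,0,0, 0.2,0.0015,0,0,0,0,0, 0.2,0.0015,0,0,0,0,0]'
python3 -m handwheel '[0.2,-0.001,0,0,0,0,0, 0.53,-0.001,0,0,0,0,0, 0.53,-0.001,0,0,0,0,0, 0.53,-0.001,0,0,0,0,0, 0.53,-0.001,0,0,0,0,0, 0.53,-0.02,0,0,0,0,0, 0.53,-0.05,0,0,0,0,0, 0.53,-0.09,0,0,0,0,0, 0.53,-0.11,0,0,0,0,0, 0.53,-0.11,0,0,0,0,0]'; python3 -c "
from h import *
plan(413,-9,115,108.3)"
```

```text
t: 16.02
tool_pos: [0.5366, 0.3054, 0.0111]
tool_rot: [1.098, 1.282, -1.099]
contact_force: [-2.0, -0.2, 5.1]
opening: 0.0328
t: 16.85
tool_pos: [0.5403, 0.3064, 0.127]
tool_rot: [1.105, 1.277, -1.09]
contact_force: [0.6, 0.3, 1.5]
opening: 0.0452
t 16.85 tcp [540.3 306.4 127. ] jaw 8.6 q6 0.24 open 45.2 F [0.6 0.3 1.5]
shift mm [   9.  -173.2  292.8] turn [80.3 -0.6 -0.1] rows>= 12.0
```

```bash
python3 -m handwheel '[0.66,0.009,-0.173,0.293,80.3,0,0, 0.66,0.009,-0.173,0.293,80.3,0,0, 0.66,0.009,-0.173,0.293,80.3,0,0, 0.66,0.009,-0.173,0.293,80.3,0,0, 0.66,0.009,-0.173,0.293,80.3,0,0, 0.66,0.009,-0.173,0.293,80.3,0,0, 0.66,0.009,-0.173,0.293,80.3,0,0, 0.66,0.009,-0.173,0.293,80.3,0,0, 0.66,0.009,-0.173,0.293,80.3,0,0, 0.66,0.009,-0.173,0.293,80.3,0,0, 0.66,0.009,-0.173,0.293,80.3,0,0, 0.66,0.009,-0.173,0.293,80.3,0,0]'
python3 -m handwheel '[0.66,0,0,0,0,0,0, 0.66,0,0,0,0,0,0]'
python3 - <<'E'
from h import *
plan(413,-9,4.5,108.3)
im,_=ctrl.get_image('top');cv2.imwrite('pics/t10.png',cv2.resize(im[170:320,140:340],None,fx=4,fy=4,interpolation=cv2.INTER_CUBIC)[:600])
im,_=ctrl.get_image('scene');cv2.imwrite('pics/s10.png',cv2.resize(im[120:250,350:520],None,fx=4,fy=4,interpolation=cv2.INTER_CUBIC)[:600])
E
```

```text
t: 17.85
tool_pos: [0.4086, -0.0112, 0.1097]
tool_rot: [2.048, 0.329, -2.06]
contact_force: [0.1, 0.3, -0.2]
opening: 0.0564
t: 18.02
tool_pos: [0.4088, -0.0107, 0.1099]
tool_rot: [2.044, 0.335, -2.056]
contact_force: [-0.4, -0.0, 0.3]
opening: 0.0564
t 18.02 tcp [408.8 -10.7 109.9] jaw -71.6 q6 1.04 open 56.4 F [-0.4 -0.   0.3]
shift mm [105.4   0.2  -5. ] turn [0.1 0.3 0.3] rows>= 3.0
```

View pics/t10.png

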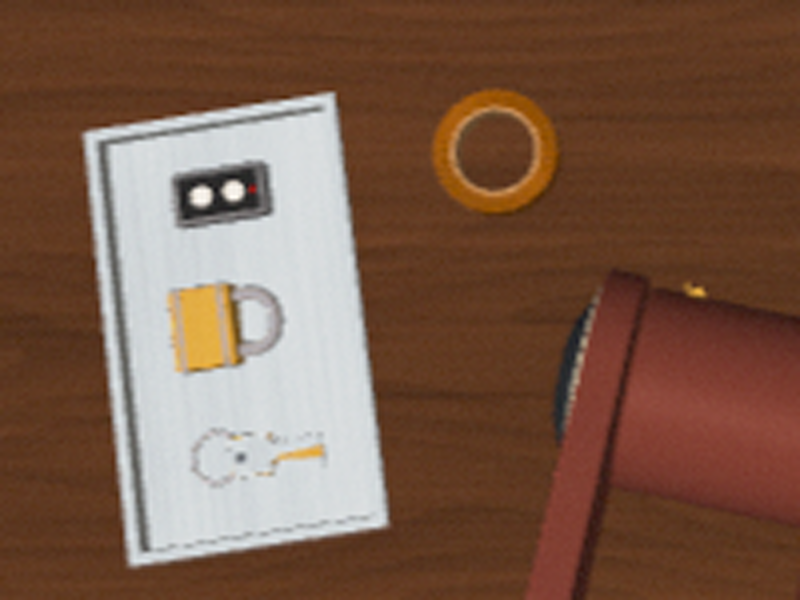

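View pics/s10.png

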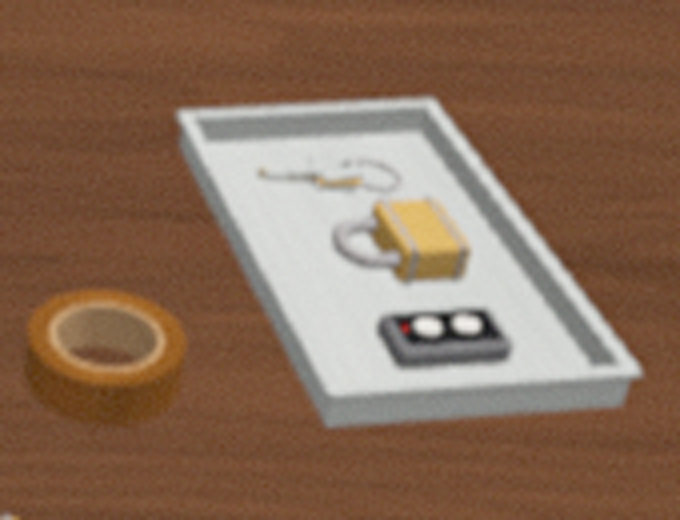

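The tray is complete: remote (222,193), padlock (205,328) and bunch (250,458), all flat and apart. Descending on the tag.

```bash
python3 -m handwheel '[0.66,0.03,0,-0.005,0,0,0, 0.66,0.06,0,-0.005,0,0,0, 0.66,0.09,0,-0.005,0,0,0, 0.66,0.105,0,-0.005,0,0,0, 0.66,0.105,0,-0.005,0,0,0, 0.66,0.105,0,-0.005,0,0,0, 0.66,0.105,0,-0.005,0,0,0]'
python3 - <<'E'
from h import *
plan(413,-9,4.5,108.3)
im,_=ctrl.get_image('scene');cv2.imwrite('pics/s11.png',cv2.resize(im[120:250,240:400],None,fx=4,fy=4,interpolation=cv2.INTER_CUBIC)[:600])
E
```

```text
t: 18.7
tool_pos: [0.4146, -0.0091, 0.0069]
tool_rot: [2.047, 0.334, -2.052]
contact_force: [-0.7, -0.1, -0.4]
opening: 0.056
t 18.7 tcp [414.6  -9.1   6.9] jaw -71.7 q6 1.05 open 56.0 F [-0.7 -0.1 -0.4]
shift mm [ 2.4 -0.6  1.5] turn [0.  0.1 0.2] rows>= 1.0
```

View pics/s11.png

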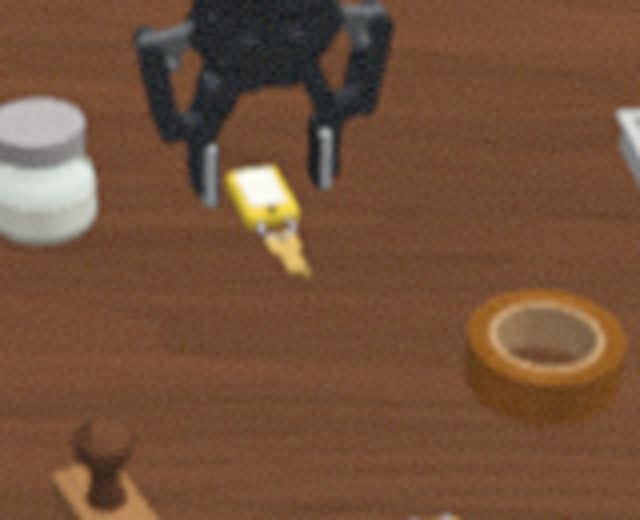

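The fingers straddle the tag evenly. Closing and lifting.

```bash
python3 -m handwheel '[0.66,0.002,-0.0005,0.001,0,0,0, 0.15,0.002,-0.0005,0.001,0,0,0, 0.15,0.002,-0.0005,0.001,0,0,0, 0.15,0.002,-0.0005,0.001,0,0,0, 0.15,0.002,-0.0005,0.001,0,0,0, 0.15,0.002,-0.0005,0.001,0,0,0, 0.15,0.002,-0.0005,0.001,0,0,0]' 40
python3 -m handwheel '[0.15,-0.02,0,0,0,0,0, 0.15,-0.05,0,0,0,0,0, 0.15,-0.1,0,0,0,0,0, 0.15,-0.1,0,0,0,0,0, 0.15,-0.1,0,0,0,0,0, 0.15,-0.1,0,0,0,0,0]'
python3 - <<'E'
from h import *
plan(439.4,-293.6,110,108.3)
im,_=ctrl.get_image('scene');cv2.imwrite('pics/s12.png',cv2.resize(im[100:230,240:400],None,fx=4,fy=4,interpolation=cv2.INTER_CUBIC)[:600])
E
```

```text
t: 19.33
tool_pos: [0.4132, -0.0089, 0.0046]
tool_rot: [2.047, 0.334, -2.053]
contact_force: [-1.6, 0.2, 6.9]
opening: 0.0285
t: 19.83
tool_pos: [0.4129, -0.009, 0.1035]
tool_rot: [2.046, 0.334, -2.054]
contact_force: [-0.8, 0.1, -1.1]
opening: 0.0284
t 19.83 tcp [412.9  -9.  103.5] jaw -71.7 q6 1.05 open 28.4 F [-0.8  0.1 -1.1]
shift mm [ -7.4 278.4  64.3] turn [0.  0.2 0.2] rows>= 7.0
```

View pics/s12.png

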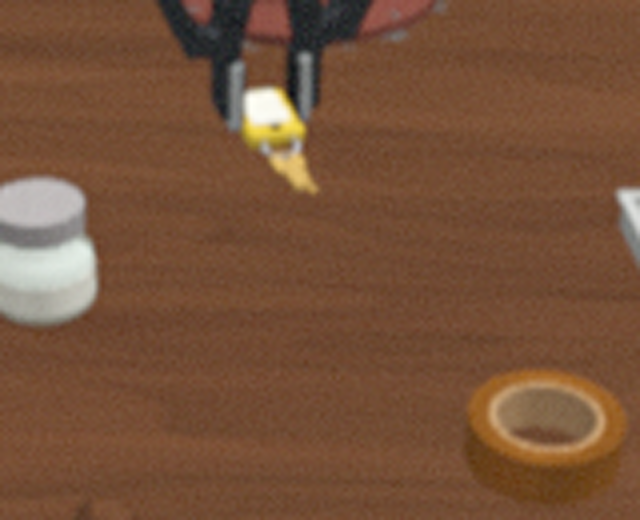

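The tag is held. Passing over the jar at 110 mm (the lid is at 62) to the dish.

```bash
python3 -m handwheel '[0.15,-0.01,0.04,0.01,0,0,0, 0.15,-0.01,0.278,0.064,0,0,0, 0.15,-0.01,0.278,0.064,0,0,0, 0.15,-0.01,0.278,0.064,0,0,0, 0.15,-0.01,0.278,0.064,0,0,0, 0.15,-0.01,0.278,0.064,0,0,0, 0.15,-0.01,0.278,0.064,0,0,0, 0.15,-0.01,0.278,0.064,0,0,0, 0.15,-0.01,0.278,0.064,0,0,0, 0.15,-0.01,0.278,0.064,0,0,0, 0.15,-0.01,0.278,0.064,0,0,0]'
python3 - <<'E'
from h import *
plan(439.4,-293.6,12,108.3)
im,_=ctrl.get_image('scene');cv2.imwrite('pics/s13.png',cv2.resize(im[90:220,90:250],None,fx=4,fy=4,interpolation=cv2.INTER_CUBIC)[:600])
E
```

```text
t: 20.8
tool_pos: [0.4387, -0.2914, 0.1109]
tool_rot: [2.044, 0.338, -2.057]
contact_force: [-0.6, 0.6, -0.3]
opening: 0.0284
t 20.8 tcp [ 438.7 -291.4  110.9] jaw -71.6 q6 0.52 open 28.4 F [-0.6  0.6 -0.3]
shift mm [98.9  3.  -0.5] turn [0.1 0.3 0.4] rows>= 3.0
```

View pics/s13.png

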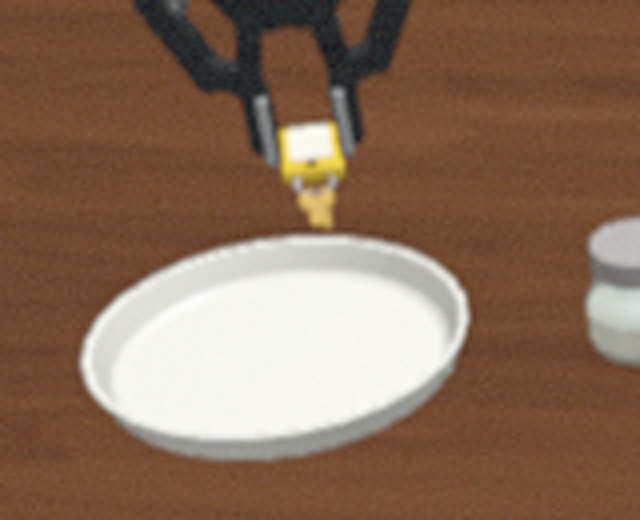

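The dish rim spans zoom x 82–468, centre about (275,347). I'll check that against the top-view estimate, then lower.

```bash
python3 -c "
from h import *
print(ray('scene',((82/4+90-.4,360/4+90),(468/4+90-.4,310/4+90),(320/4+90,235/4+90),(245/4+90,442/4+90)),.024)*1000)"
python3 -m handwheel '[0.15,0.03,0.001,0,0,0,0, 0.15,0.06,0.001,0,0,0,0, 0.15,0.09,0.001,0,0,0,0, 0.15,0.099,0.001,0,0,0,0, 0.15,0.099,0.001,0,0,0,0, 0.15,0.099,0.001,0,0,0,0]'
python3 -m handwheel '[0.15,0.001,0,0,0,0,0, 0.15,0.001,0,0,0,0,0]'
```

```text
[[ 505.65784324 -404.17114892   24.        ]
 [ 448.80585973 -219.32722094   24.        ]
 [ 374.43352572 -317.868603     24.        ]
 [ 571.27052107 -300.2328178    24.        ]]
t: 21.35
tool_pos: [0.4397, -0.2932, 0.0142]
tool_rot: [2.045, 0.335, -2.054]
contact_force: [-0.4, -0.4, 0.6]
opening: 0.0283
t: 21.52
tool_pos: [0.4406, -0.2946, 0.0147]
tool_rot: [2.046, 0.331, -2.051]
contact_force: [0.2, 0.2, -0.1]
opening: 0.0281
```

Dish centre from the scene view is about (473,−310), within 5 mm of the top view.

```bash
python3 -m handwheel '[0.15,0.003,0,0,0,0,0, 0.15,0.003,0,0,0,0,0, 0.15,0.003,0,0,0,0,0]'
python3 -m handwheel '[0.15,0.002,0,0,0,0,0, 0.15,0.002,0,0,0,0,0, 0.15,0.002,0,0,0,0,0]'
```

```text
t: 21.77
tool_pos: [0.4395, -0.2939, 0.0101]
tool_rot: [2.046, 0.334, -2.054]
contact_force: [0.7, 0.6, 0.9]
opening: 0.0284
t: 22.02
tool_pos: [0.4397, -0.2941, 0.0084]
tool_rot: [2.046, 0.333, -2.054]
contact_force: [-0.9, 0.5, 4.0]
opening: 0.0286
```

Contact at 8.4 mm. Releasing.

```bash
python3 -m handwheel '[0.15,-0.001,0,0,0,0,0, 0.48,-0.001,0,0,0,0,0, 0.48,-0.001,0,0,0,0,0, 0.48,-0.001,0,0,0,0,0, 0.48,-0.001,0,0,0,0,0, 0.48,-0.02,0,0,0,0,0, 0.48,-0.05,0,0,0,0,0, 0.48,-0.09,0,0,0,0,0, 0.48,-0.11,0,0,0,0,0, 0.48,-0.11,0,0,0,0,0]'
python3 - <<'E'
from h import *
plan(696.5,75.7,115,14.5)
E
```

```text
t: 22.85
tool_pos: [0.443, -0.2967, 0.1243]
tool_rot: [2.049, 0.325, -2.044]
contact_force: [0.4, -0.5, 0.7]
opening: 0.0409
t 22.85 tcp [ 443.  -296.7  124.3] jaw -71.7 q6 0.52 open 40.9 F [ 0.4 -0.5  0.7]
shift mm [   8.3 -273.9 -357.7] turn [-86.2   0.2  -0.3] rows>= 13.0
```

```bash
python3 -m handwheel '[0.66,0.007,-0.274,-0.358,-86,0,0, 0.66,0.007,-0.274,-0.358,-86,0,0, 0.66,0.007,-0.274,-0.358,-86,0,0, 0.66,0.007,-0.274,-0.358,-86,0,0, 0.66,0.007,-0.274,-0.358,-86,0,0, 0.66,0.007,-0.274,-0.358,-86,0,0, 0.66,0.007,-0.274,-0.358,-86,0,0, 0.66,0.007,-0.274,-0.358,-86,0,0, 0.66,0.007,-0.274,-0.358,-86,0,0, 0.66,0.007,-0.274,-0.358,-86,0,0, 0.66,0.007,-0.274,-0.358,-86,0,0, 0.66,0.007,-0.274,-0.358,-86,0,0]'
python3 - <<'E'
from h import *
plan(696.5,75.7,115,14.5)
im,_=ctrl.get_image('top');cv2.imwrite('pics/t14.png',cv2.resize(im[170:320,320:520],None,fx=4,fy=4,interpolation=cv2.INTER_CUBIC)[:600])
im,_=ctrl.get_image('scene');cv2.imwrite('pics/s14.png',cv2.resize(im[90:290,90:350],None,fx=3,fy=3,interpolation=cv2.INTER_CUBIC)[:600])
E
```

```text
t: 23.85
tool_pos: [0.6953, 0.084, 0.1088]
tool_rot: [1.017, 1.328, -1.016]
contact_force: [-0.5, -0.7, 0.3]
opening: 0.0562
t 23.85 tcp [695.3  84.  108.8] jaw 14.9 q6 -0.25 open 56.2 F [-0.5 -0.7  0.3]
shift mm [-6.2 -1.   8.3] turn [ 0.4 -0.3  0.2] rows>= 1.0
```

View pics/t14.png

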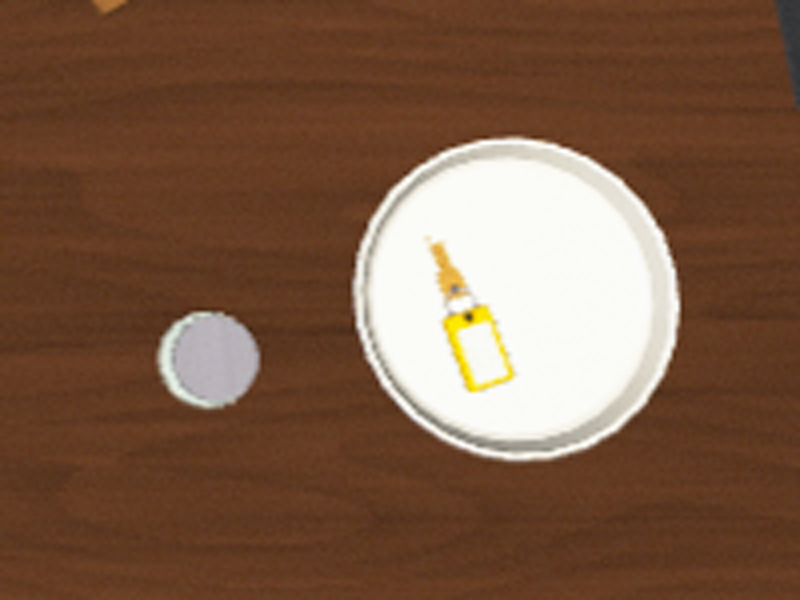

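View pics/s14.png

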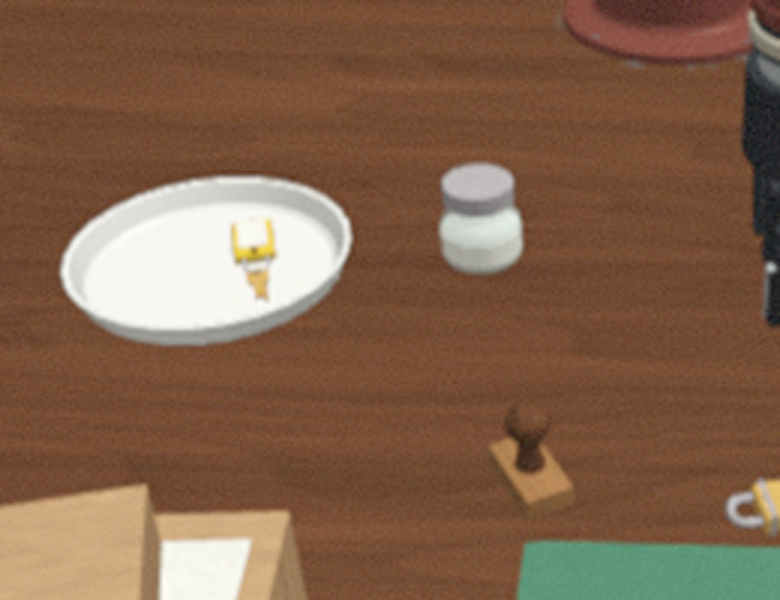

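The key and tag lie flat in the left of the dish (tag (478,350), tip (430,238)), leaving the right half free. Settling over the small padlock.

```bash
python3 -m handwheel '[0.66,0.03,0,0.002,0,0,0, 0.66,0.03,0,0.002,0,0,0, 0.66,0.03,0,0.002,0,0,0]'
python3 - <<'E'
from h import *
plan(696.5,75.7,6,14.5)
im,_=ctrl.get_image('scene');cv2.imwrite('pics/s15.png',cv2.resize(im[160:290,280:440],None,fx=4,fy=4,interpolation=cv2.INTER_CUBIC)[:600])
E
```

```text
t: 24.2
tool_pos: [0.6912, 0.0757, 0.0773]
tool_rot: [1.024, 1.327, -1.032]
contact_force: [0.0, 0.4, 0.3]
opening: 0.0562
t 24.2 tcp [691.2  75.7  77.3] jaw 14.1 q6 -0.25 open 56.2 F [0.  0.4 0.3]
shift mm [71.2  5.9  1.7] turn [-0.4 -0.3  0.6] rows>= 2.0
```

View pics/s15.png

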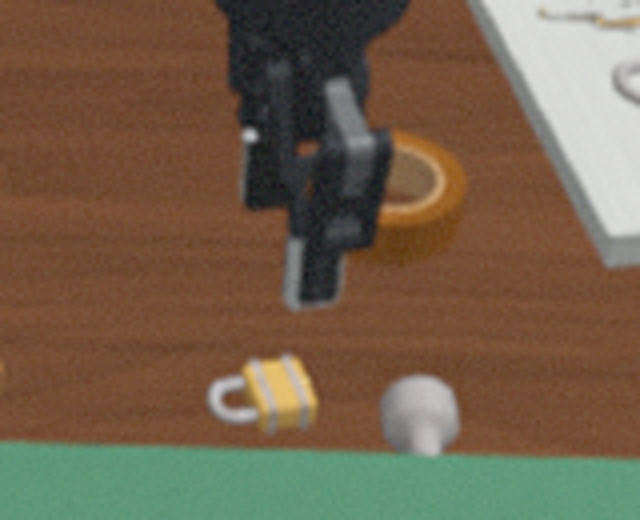

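Run:
```python
from h import *
d=np.load('pics/top0d.npy');ds=np.load('pics/scene0d.npy')
for uv in [(268,112),(267,118),(268,100),(230,98)]: print(uv,dep('top',d,uv)*1000)
print(dep('scene',ds,(385,260))*1000,dep('scene',ds,(385,268))*1000)
print('plS',dep('scene',ds,(350,258))*1000)
```

```text
(268, 112) [779.34859257 115.93790694  92.70058696]
(267, 118) [779.53096057 123.93984453  51.15104141]
(268, 100) [811.30606809 117.01510973  87.29495444]
(230, 98) [819.03592294 209.29785015  83.74198241]
[790.00746592 118.99561778  92.16401067] [798.54311825 118.94434234  84.45579696]
plS [705.76066213  76.79464638  14.54812074]
```

```bash
python3 -m handwheel '[0.58,0,0.007,0.002,0,0,0.5, 0.58,0.03,0.007,0.002,0,0,0.5, 0.58,0.05,0.007,0.002,0,0,0.5, 0.58,0.066,0.007,0.002,0,0,0.5, 0.58,0.066,0.007,0.002,0,0,0.5, 0.58,0.066,0.007,0.002,0,0,0.5, 0.58,0.066,0.007,0.002,0,0,0.5]'
python3 - <<'E'
from h import *
plan(698,75.7,6,14.5)
im,_=ctrl.get_image('scene');cv2.imwrite('pics/s16.png',cv2.resize(im[160:290,280:440],None,fx=4,fy=4,interpolation=cv2.INTER_CUBIC)[:600])
E
```

```text
t: 24.83
tool_pos: [0.7022, 0.0766, 0.0162]
tool_rot: [1.03, 1.315, -1.018]
contact_force: [-0.2, -0.3, 1.0]
opening: 0.0493
t 24.83 tcp [702.2  76.6  16.2] jaw 14.2 q6 -0.25 open 49.3 F [-0.2 -0.3  1. ]
shift mm [10.2 -4.4 -0.1] turn [-0.3 -0.2 -0.4] rows>= 1.0
```

View pics/s16.png

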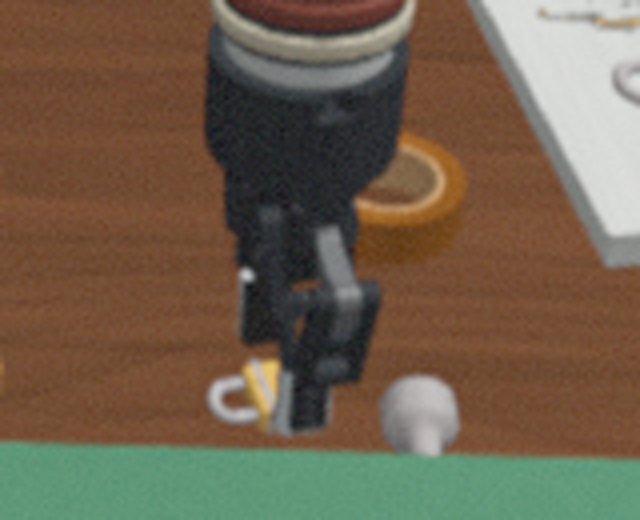

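The fingers straddle the block. Lowering, closing and lifting.

```bash
python3 -m handwheel '[0.58,0,-0.003,0,0,0,0, 0.58,0.009,-0.003,0,0,0,0, 0.58,0.009,-0.003,0,0,0,0, 0.58,0.009,-0.003,0,0,0,0, 0.15,0.009,-0.003,0,0,0,0, 0.15,0.009,-0.003,0,0,0,0, 0.15,0.009,-0.003,0,0,0,0, 0.15,0.009,-0.003,0,0,0,0, 0.15,0.009,-0.003,0,0,0,0]' 50
python3 -m handwheel '[0.15,-0.02,0,0,0,0,0, 0.15,-0.05,0,0,0,0,0, 0.15,-0.1,0,0,0,0,0, 0.15,-0.1,0,0,0,0,0, 0.15,-0.1,0,0,0,0,0, 0.15,-0.1,0,0,0,0,0]'
python3 - <<'E'
from h import *
plan(477,-338,110,14.5)
im,_=ctrl.get_image('scene');cv2.imwrite('pics/s17.png',cv2.resize(im[140:270,280:440],None,fx=4,fy=4,interpolation=cv2.INTER_CUBIC)[:600])
E
```

```text
t: 25.63
tool_pos: [0.6983, 0.076, 0.0057]
tool_rot: [1.029, 1.317, -1.019]
contact_force: [0.4, -0.1, 0.4]
opening: 0.0286
t: 26.13
tool_pos: [0.6979, 0.0755, 0.1058]
tool_rot: [1.029, 1.316, -1.018]
contact_force: [-0.3, 0.0, -1.0]
opening: 0.0283
t 26.13 tcp [697.9  75.5 105.8] jaw 14.3 q6 -0.25 open 28.3 F [-0.3  0.  -1. ]
shift mm [  -7.2 -316.   346.3] turn [-0.2 -0.2 -0.3] rows>= 12.0
```

View pics/s17.png

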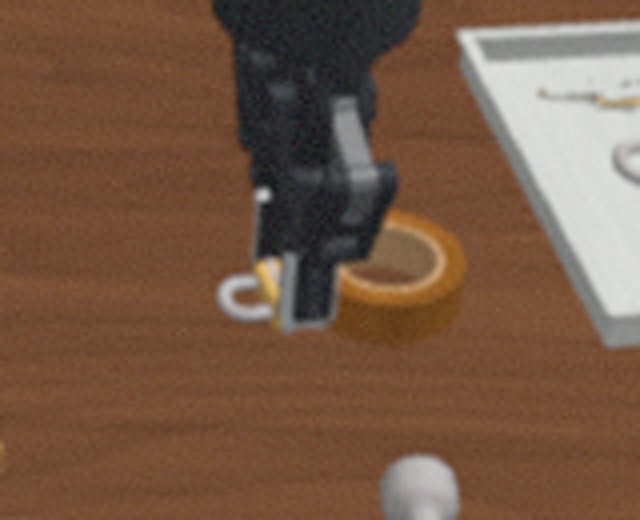

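The small padlock is held level. Now to the dish.

```bash
python3 -m handwheel '[0.15,-0.007,-0.316,0.346,0,0,0, 0.15,-0.007,-0.316,0.346,0,0,0, 0.15,-0.007,-0.316,0.346,0,0,0, 0.15,-0.007,-0.316,0.346,0,0,0, 0.15,-0.007,-0.316,0.346,0,0,0, 0.15,-0.007,-0.316,0.346,0,0,0, 0.15,-0.007,-0.316,0.346,0,0,0, 0.15,-0.007,-0.316,0.346,0,0,0, 0.15,-0.007,-0.316,0.346,0,0,0, 0.15,-0.007,-0.316,0.346,0,0,0, 0.15,-0.007,-0.316,0.346,0,0,0, 0.15,-0.007,-0.316,0.346,0,0,0]'
python3 - <<'E'
from h import *
plan(477,-338,110,14.5)
E
python3 -m handwheel '[0.15,0,0,0,0,0,0, 0.15,0,0,0,0,0,0, 0.15,0,0,0,0,0,0]'
python3 - <<'E'
from h import *
plan(477,-338,14,14.5)
im,_=ctrl.get_image('scene');cv2.imwrite('pics/s18.png',cv2.resize(im[90:220,90:250],None,fx=4,fy=4,interpolation=cv2.INTER_CUBIC)[:600])
E
```

```text
t: 27.18
tool_pos: [0.4727, -0.341, 0.1069]
tool_rot: [1.032, 1.319, -1.025]
contact_force: [-0.5, 0.1, -0.9]
opening: 0.0284
t 27.18 tcp [ 472.7 -341.   106.9] jaw 14.0 q6 -1.0 open 28.4 F [-0.5  0.1 -0.9]
shift mm [-3.1  4.9 -1.9] turn [-0.5 -0.3 -0. ] rows>= 1.0
t: 27.43
tool_pos: [0.4764, -0.336, 0.1079]
tool_rot: [1.03, 1.321, -1.018]
contact_force: [0.6, 1.0, -0.1]
opening: 0.0284
t 27.43 tcp [ 476.4 -336.   107.9] jaw 14.3 q6 -1.0 open 28.4 F [ 0.6  1.  -0.1]
shift mm [93.9 -0.2  2.7] turn [-0.2 -0.4 -0.2] rows>= 3.0
```

View pics/s18.png

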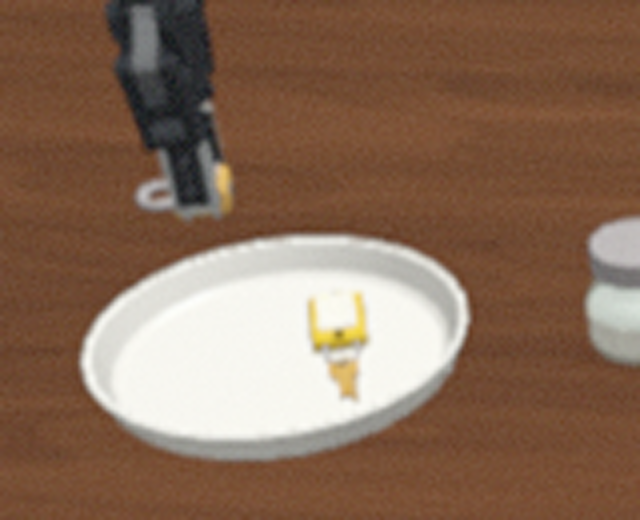

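```bash
python3 -m handwheel '[0.15,0.03,0,0.002,0,0,0, 0.15,0.06,0,0.002,0,0,0, 0.15,0.085,0,0.002,0,0,0, 0.15,0.094,0,0.002,0,0,0, 0.15,0.094,0,0.002,0,0,0, 0.15,0.094,0,0.002,0,0,0]'
python3 -m handwheel '[0.15,0.002,0,0,0,0,0, 0.15,0.002,0,0,0,0,0, 0.15,0.002,0,0,0,0,0]'
python3 -m handwheel '[0.15,0.0015,0,0,0,0,0, 0.15,0.0015,0,0,0,0,0, 0.15,0.0015,0,0,0,0,0]'
```

```text
t: 27.98
tool_pos: [0.4782, -0.3384, 0.0158]
tool_rot: [1.028, 1.318, -1.018]
contact_force: [0.7, -0.2, -1.0]
opening: 0.0287
t: 28.23
tool_pos: [0.4781, -0.3395, 0.0148]
tool_rot: [1.028, 1.315, -1.019]
contact_force: [0.3, 0.2, -0.7]
opening: 0.0285
t: 28.48
tool_pos: [0.4774, -0.3392, 0.0123]
tool_rot: [1.029, 1.317, -1.019]
contact_force: [-0.0, -0.4, -1.1]
opening: 0.0285
```

```bash
python3 -m handwheel '[0.15,0.0015,0,0,0,0,0, 0.15,0.0015,0,0,0,0,0, 0.15,0.0015,0,0,0,0,0]'
python3 -m handwheel '[0.15,0.001,0,0,0,0,0, 0.15,0.001,0,0,0,0,0, 0.15,0.001,0,0,0,0,0]'
```

```text
t: 28.73
tool_pos: [0.4775, -0.3393, 0.0107]
tool_rot: [1.029, 1.317, -1.019]
contact_force: [-0.2, 0.2, -0.2]
opening: 0.0285
t: 28.98
tool_pos: [0.4776, -0.3393, 0.0107]
tool_rot: [1.029, 1.317, -1.019]
contact_force: [-2.3, 1.4, 6.1]
opening: 0.0286
```

Contact at 10.7 mm. Releasing, lifting clear and swinging away for a final look.

```bash
python3 -m handwheel '[0.15,-0.001,0,0,0,0,0, 0.5,-0.001,0,0,0,0,0, 0.5,-0.001,0,0,0,0,0, 0.5,-0.001,0,0,0,0,0, 0.5,-0.001,0,0,0,0,0, 0.5,-0.02,0,0,0,0,0, 0.5,-0.05,0,0,0,0,0, 0.5,-0.09,0,0,0,0,0, 0.5,-0.13,0,0,0,0,0, 0.5,-0.15,0,0,0,0,0, 0.5,-0.15,0,0,0,0,0]'
python3 -m handwheel '[0.5,-0.05,-0.18,-0.13,0,0,0, 0.5,-0.05,-0.18,-0.13,0,0,0, 0.5,-0.05,-0.18,-0.13,0,0,0, 0.5,-0.05,-0.18,-0.13,0,0,0, 0.5,-0.05,-0.18,-0.13,0,0,0, 0.5,-0.05,-0.18,-0.13,0,0,0, 0.5,-0.05,-0.18,-0.13,0,0,0, 0.5,-0.05,-0.18,-0.13,0,0,0]'
python3 - <<'E'
from h import *
im,_=ctrl.get_image('top');cv2.imwrite('pics/t19.png',cv2.resize(im[140:320,150:510],None,fx=2.2,fy=2.2,interpolation=cv2.INTER_CUBIC)[:600])
im,_=ctrl.get_image('scene');cv2.imwrite('pics/s19.png',cv2.resize(im[130:275,100:510],None,fx=1.95,fy=1.95,interpolation=cv2.INTER_CUBIC)[:600])
E
```

```text
t: 29.9
tool_pos: [0.4799, -0.3425, 0.1672]
tool_rot: [1.026, 1.304, -1.018]
contact_force: [0.6, -1.2, 0.6]
opening: 0.0428
t: 30.57
tool_pos: [0.2699, -0.2584, 0.209]
tool_rot: [1.03, 1.315, -1.02]
contact_force: [-0.3, -0.1, 0.2]
opening: 0.0423
```

View pics/t19.png

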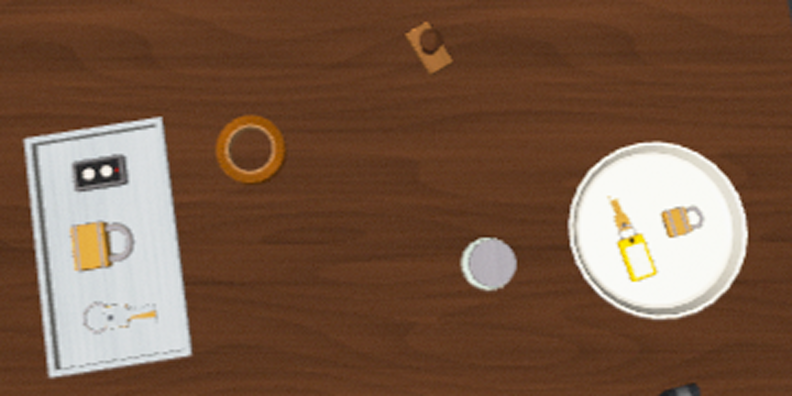

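View pics/s19.png

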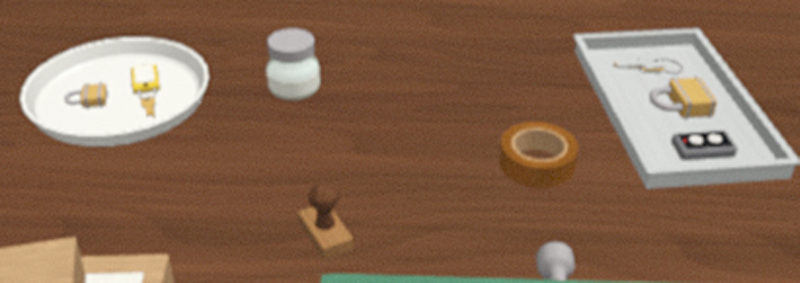

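All five pieces are flat and apart. In the top view the small padlock is at (683,220) and the tag at (637,255), with the tray trio at (100,172), (95,245) and (120,316). Before handing in, I'll compare the bystanders with the first picture.

Run:
```python
from h import *
a=cv2.imread('pics/top0.png').astype(int);b,_=ctrl.get_image('top');d=np.abs(a-b.astype(int)).max(2)
for n,(x0,y0,x1,y1) in dict(stamp=(330,145,360,178),tape=(243,188,283,228),jar=(355,244,390,276)).items(): print(n,'changed px',int((d[y0:y1,x0:x1]>45).sum()))
print('ref small padlock spot',int((d[145:166,278:305]>45).sum()), ctrl.get_obs()['dq'].round(3))
ctrl.finish_job()
```

```text
stamp changed px 0
tape changed px 0
jar changed px 0
ref small padlock spot 161 [ 0.005  0.014 -0.006 -0.001  0.005 -0.002]
the job is handed in; nothing more can be done
```

Both hand-over sets are made up and the job is handed in, finished at about 31 s of the 107 s allowed.

- **Tray:** I placed the key bunch, then the large padlock, then the gate remote.
- **Dish:** I placed the key on its yellow tag, then the small padlock.

**Last checks:** The final top and scene pictures show all five pieces flat on the bottom, apart from one another and clear of the rims. Comparing the first and last top pictures shows no changed pixels around the roll of tape, the jar or the stamp. The robot was clear of everything and almost still.

**Forces:** The largest force I read was about 18 N, while setting down the large padlock. While the bunch, the large padlock, the remote and the tag were being gripped, the force read about 6–7 N, probably from the fingertips brushing the counter.

**What disagreed:** The two camera views differed by up to about 11 mm in x on the items I compared, and by about 5 mm on the dish centre. I took this to be the scene camera also seeing the front faces, and used the top-view positions except for a 1.5 mm shift at the small padlock. Every grasp closed on its item.

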